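Pack laser-cut sample panels and latch the carry case

ROBOT

A 6-joint arm with a two-finger parallel gripper is mounted at the origin on the work surface. World frame = base frame: x ahead of the robot, y to its left, z up, the work surface at z = 0. Lengths are in m, angles in rad, forces in N, time in s.
With the tool pointing down it reaches from about 0.275 to 0.725 m from the base axis. Payload 15.9 kg.
Tool frame: the origin (TCP) lies at the very end of the fingers, on their centre line; the grasp point (between the pads) lies 19 mm behind it (manip.grip_depth is the distance from the TCP to the grasp point, in m); y points along the fingers, x is the direction in which the jaws open and shut, and the axes are right-handed (so a half turn about y gives the same grasp; the last joint's range is limited). The gripper opens to 85 mm and grips with 20 to 120 N. Pads are 22 mm wide; open, the fingers measure 114 mm over their backs; the gripper's body (76 mm by 85 mm) begins 54 mm behind the grasp point. The pads swing forward as they close: fully open they stand 13 mm farther back than shut.
Start: joints at [1.131, 0.213, -0.034, 1.323, 0, 1.571], TCP at [0.213, 0.452, 0.231] pointing down, gripper open.
Joint ranges: [-2.98, 2.98], [-0.74, 1.72], [-1.14, 1.35], [-2.1, 2.04], [-1.57, 1.44], [-3.14, 3.14]. Speed limits (rad/s): [1.89, 1.89, 2.39, 2.57, 3.14, 3.14].

INTERFACE

Orientations are given as a unit quaternion [w, x, y, z].
In Python, from cell import manip gives the robot as it stands.
- The arm moves only by the tool step_arm, never from a script. Its argument "moves" is a list of rows, each a list of 7 numbers: the shift along the tool's x, y, z in cm, then the turn, a rotation vector about the tool's x, y, z in rad, then the opening, from 0 (shut) to 1 (fully open). In form: [[x, y, z, wx, wy, wz, jaw], ...]. A call has 1 to 20 rows; each row is the pose to reach, as a shift and turn from the pose commanded when the call began, along the tool's axes at that moment; what a row does not reach only later rows make up. A row lasts 1/12 s, in which the tool goes at most 41.7 mm and 7.16 degrees, less where a joint would pass 70% of its speed; a pose out of reach is approached as far as the arm can. A call with a gripper value outside its range is refused whole. The fingers move at their own pace and stop on an object; "force" is the grip in N (left out, the last holds). Time passes only in rows, so rows that repeat a pose let the fingers close. It gives the time, the measured TCP pose, the force and the opening at its end, in the units of the state.
- manip.read_state(): the state, without advancing time (a new reading comes with each control period).
- manip.snapshot(name): name is "scene" or "top" or "wrist"; returns a dict with "image" (400x640x3 uint8, red, green, blue), "vertical_fov" (degrees; the focal length in pixels is half the picture's height over the tangent of half this angle, whatever the lens; pixels are square), "cx", "cy" (the principal point, pixels), "extrinsics" (4x4, takes a point from camera to world coordinates). Camera axes: x right, y down, z forward; pixel columns grow to the right and rows downward; lengths in m; the calibration is good to about 2 mm. A picture is of the moment at which its call begins. There is no depth.
- manip.job_done(): hands the job in, once; it reports no verdict.
The state is a dict: "clock": time; "joints": joint angles; "qd": joint speeds; "effort": joint torques, N m; "eef_pos": TCP position; "tool_rot": TCP orientation; "force": force on the tool from outside, world axes, zero at the start; "wrist_torque": the same for the moment, N m; "opening": finger opening in m.
Only numpy, scipy, OpenCV 4.12 (cv2) and the standard library are available. Lean on these libraries where they do the work, as an engineer would, in place of code of your own. Each camera call takes 0.05 s, during which the arm holds its last target. There are 200 camera calls.

TASK

Pack the laser-cut sample panels for transport: slide every panel up out of the slotted wooden rack and stand it on its edge in a slot of its own in the carry case, and stand the focus gauge in the case's end pocket. Then shut the lid, hook the draw latch over the keeper on the lid and press its red lever down past centre so that it stays down. Leave the other things on the table undisturbed.

Things in the scene. Friction and masses are not known exactly. Their poses are not given: they have to be found in the camera images.
- case: black carry case, fixed, outside 120 mm (x) by 228 mm (y), rim 100 mm and inside floor 40 mm above the table. Origin: centre of its underside; z up, x from the latch side (front, at x = -60 mm, robot's side) to the lid hinge (back), y along its length. Inside: x -46 to 46 mm; four panel slots, then at the -y end the gauge pocket. A panel in a slot stands in the case's x-z plane, 32 mm proud of the rim.
- pocket (a point): middle of the floor of the gauge pocket, 92 mm (x) by 56 mm (y), at the end of the case, behind a partition reaching 90 mm above the table; at x = 0, y = -82, z = 40 mm in the case's frame.
- lid_hinge (a point): middle of the lid's hinge line, which runs along the case's y on the back rim (x = 60, y = 0, z = 100 mm in the case's frame).
- lid (a joint): angle of the blue lid about its hinge, rad: 0 shut, 1.9 wide open; starts at 1.55 to 1.8. The stiff hinge (0.25 N m friction) stays at any angle. Shut, the lid covers the rim, 40 mm deep (top 140 mm above the table), its front face flush with the case's; it clears the panels.
- keeper (a point): keeper's seat, where the crossbar's middle goes. The keeper: a steel tongue on the lid's front face, 20 mm wide (y), 5 thick, sticking out 28; can be gripped by its width to swing the lid. Its upper face is 4 mm below this point; a lip 6 mm high, 6 thick lies 4 to 10 mm outward. Lid's face 18 mm inward. Axes turn with the lid; lid shut: those of the case, point at x = -78, y = 0, z = 114 mm there.
- lever_pivot (a point): pivot of the latch lever on the case's front, its axis along the case's y (x = -76, y = 0, z = 69 mm in the case's frame).
- lever (a joint): red latch lever, rad: 0 = pressed down to its stop, grows outward and up to 2.3; starts 1.5 to 1.8, stays where left. 58 mm long from its pivot, 24 wide, 6 thick. At 0 it points outward and down, 38 degrees from straight down, tip 23 mm above the table. Hooked and slack it stands at about 1.2; pressing it stretches the sprung hook (a few N at the tip); below dead centre, about 0.5, it goes to 0 and stays.
- lever_tip (a point): middle of the red lever's free end, 58 mm from its pivot.
- hook_hinge (a point): hinge of the wire hook on the lever, 18 mm from the lever's pivot and turning with the lever; 60 mm from the hook's crossbar.
- hook_bar (a point): middle of the wire hook's steel crossbar, which lies along the case's y: 8 mm thick, a 14 mm disc on each end, 44 mm over the discs. Hook and lever swing in the case's x-z plane and stay where left. Gripped by the discs (closing along y), the bar can be carried from its start outward of the lever up over the keeper's lip and down behind it; the lever follows by itself.
- rack: plywood slotted rack, fixed, 104 mm (x) by 200 mm (y), 62 mm high. Origin: centre of its underside. Four slots, each 11 mm wide, at y = -69, -23, 23 and 69 mm, hold the panels on edge in the rack's x-z plane; the slots' floor is 12 mm above the table, so a panel stands 42 mm proud of the rack.
- gauge: the focus gauge: a square aluminium foot 42 x 42 x 32 mm with an upright brass stem 18 mm in diameter and 60 mm tall on it (92 mm in all), about 220 g, loose on the table in front. Origin: centre of its underside; z up the stem.
- slot0 (a point): middle of the floor of the first panel slot of the case, 14 mm wide (y), at x = 0, y = -30, z = 40 mm in the case's frame; the other three are 40, 80 and 120 mm from it towards +y (y = 10, 50, 90 mm). Slots are bounded by grey ribs on the front and back walls, 50 mm high, leaving 60 mm open between their ends.
- panel_red: 80 x 92 x 8 mm red acrylic sample panel, 75 g, with a pale ring on each face. Origin: middle of its lower edge; x along its 80 mm width, y through its 8 mm thickness, z up its 92 mm height. It starts standing in a slot of the rack, its lower edge 12 mm above the table. Two to four panels are present.
- panel_yellow: 80 x 92 x 8 mm yellow acrylic sample panel, 75 g, with a pale ring on each face. Origin: middle of its lower edge; x along its 80 mm width, y through its 8 mm thickness, z up its 92 mm height. It starts standing in a slot of the rack, its lower edge 12 mm above the table. Two to four panels are present.
- panel_green: 80 x 92 x 8 mm green acrylic sample panel, 75 g, with a pale ring on each face. Origin: middle of its lower edge; x along its 80 mm width, y through its 8 mm thickness, z up its 92 mm height. It starts standing in a slot of the rack, its lower edge 12 mm above the table. Two to four panels are present.
- panel_blue: 80 x 92 x 8 mm blue acrylic sample panel, 75 g, with a pale ring on each face. Origin: middle of its lower edge; x along its 80 mm width, y through its 8 mm thickness, z up its 92 mm height. It starts standing in a slot of the rack, its lower edge 12 mm above the table. Two to four panels are present.
- glue: white glue bottle, 44 mm across, 110 mm high, not part of the job. Origin: centre of its underside.
- tape: green tape roll, 90 mm across, 24 mm high, not part of the job. Origin: centre of its underside.
- screwdriver: screwdriver, 180 mm long, not part of the job. Origin: its middle.
- offcut: red acrylic disc, 60 mm across, 8 mm thick, not part of the job. Origin: centre of its underside.
- scraper: yellow plastic scraper, 100 x 35 x 10 mm, not part of the job. Origin: centre of its underside.
Not all that is in view belongs to the job. There is more than one size of the panel_yellow; the one meant has the size given above.

How it is judged:
On the way, in this order (a step that is already met when the one before it is completed fails the run):
1. all present panels stand in slots of the case and the gauge stands in its pocket (z of panel_red in the frame of case between 0.033 and 0.049 m and x of panel_red in the frame of case between -0.015 and 0.015 m and y of panel_red in the frame of case between -0.047 and 0.107 m and angle between each of panel_red, panel_yellow, panel_green, panel_blue, gauge's own z axis and vertical below 0.25 rad and z of panel_yellow in the frame of case between 0.033 and 0.049 m and x of panel_yellow in the frame of case between -0.015 and 0.015 m and y of panel_yellow in the frame of case between -0.047 and 0.107 m and z of panel_green in the frame of case between 0.033 and 0.049 m and x of panel_green in the frame of case between -0.015 and 0.015 m and y of panel_green in the frame of case between -0.047 and 0.107 m and z of panel_blue in the frame of case between 0.033 and 0.049 m and x of panel_blue in the frame of case between -0.015 and 0.015 m and y of panel_blue in the frame of case between -0.047 and 0.107 m and z of gauge in the frame of case between 0.033 and 0.049 m and x of gauge in the frame of case between -0.035 and 0.035 m and y of gauge in the frame of case between -0.105 and -0.056 m), for 0.2 s.
2. the lid is shut (value of joint lid below 0.05 rad), for 0.2 s.
3. the hook's crossbar lies behind the keeper's lip, the lever still up (value of joint lid below 0.05 rad and x of hook_bar in the frame of keeper between -0.006 and 0.012 m and z of hook_bar in the frame of keeper between -0.006 and 0.0045 m and value of joint lever above 0.7 rad), for 0.1 s.
4. the lever is pressed down past centre to its stop (x of hook_bar in the frame of keeper between -0.006 and 0.012 m and z of hook_bar in the frame of keeper between -0.006 and 0.0045 m and value of joint lever below 0.15 rad), for 0.2 s.
At the end, for the whole second after the job is handed in: Every present panel stands upright (within 0.25 rad) on the case's floor in a panel slot, the gauge stands upright on the floor of the end pocket, the lid is shut (under 0.04 rad), the hook's crossbar sits in the keeper (within about 5 mm, behind the lip) and the lever is down (under 0.15 rad) (all of step 1 and all of step 4 and value of joint lid below 0.04 rad and linear speed of gauge below 0.03 m/s); the robot touches nothing.
It fails at once if a bystander is moved more than 4 cm (distance of any of glue, tape, screwdriver, offcut, scraper from where it was at the start of the episode above 0.04 m).
Of panel_red, panel_yellow, panel_green, panel_blue only 2 to 4 are there at a start; the rules pass over those that are not, and their reading is None.
At some moment in a run one of gauge may be knocked a few centimetres aside while the robot is not near it.
It also fails if it takes over 210 s, if anything falls off the work surface, if the arm or the gripper's body presses on something with over 40 N, if the wrist force passes 120 N, or if a joint passes its speed limit or range.

## Working session

There is one attempt and no reset: what is moved stays moved. The work goes in short steps, Python scripts to look and compute and a tool call to move; the robot and the scene stay as the last step left them, time stands still between calls to the robot, and variables do not carry over. Pictures are saved under pics/ and viewed, about 12 in all and at most 16, crops included, and the job is handed in when it is done.

Besides the shell and the picture viewer there is one more tool, called after "Request:" as name(argument=value, ...), one argument or row to a line, values as JSON. step_arm: Moves the arm, as the interface text tells. Its arguments: {"type":"object","properties":{"moves":{"type":"array"},"force":{"type":"number"}},"required":["moves"]}

```bash
mkdir -p pics; ls; python3 - <<'E'
from cell import manip
import cv2,numpy as np
s=manip.read_state();print(s)
for n in("scene","top","wrist"):
    d=manip.snapshot(n);cv2.imwrite(f"pics/{n}0.png",d["image"][:,:,::-1]);print(n,d["vertical_fov"],d["cx"],d["cy"],np.round(d["extrinsics"],4).tolist())
E
```

```text
pics
{'clock': 0.0, 'joints': array([ 1.13100929e+00,  2.13358726e-01, -3.51095831e-02,  1.32353186e+00,
        1.61610484e-05,  1.57081286e+00]), 'qd': array([ 8.60103455e-04,  2.04774811e-03,  6.99086307e-05,  2.38646888e-04,
        1.08845240e-03, -4.28819397e-04]), 'effort': array([ 1.50693386e-04, -6.86167145e+01,  4.87115800e+01,  1.76003220e-02,
        7.27339170e-05,  2.23484216e-05]), 'eef_pos': array([0.21270669, 0.45207888, 0.23079487]), 'tool_rot': array([-0.59680298,  0.59724947,  0.37853006, -0.3792549 ]), 'force': array([-0.4247772 ,  0.97438118,  0.28449692]), 'wrist_torque': array([-0.03104122, -0.04905601,  0.00557081]), 'opening': 0.08536609369423602}
scene 48.53825823492856 309.0297277918736 191.0049210352107 [[0.7112, 0.5426, -0.447, 1.2009], [0.7028, -0.5321, 0.4721, -0.6785], [0.0183, -0.6499, -0.7598, 1.2319], [0.0, 0.0, 0.0, 1.0]]
top 47.63761527254307 319.16972661524017 196.30433538958198 [[-0.0176, -0.9984, 0.0532, 0.464], [-0.9995, 0.019, 0.0258, -0.0116], [-0.0268, -0.0528, -0.9982, 1.5512], [0.0, 0.0, 0.0, 1.0]]
wrist 65.356937910707 318.7290040666098 199.83516684729497 [[0.4265, 0.8657, 0.2621, 0.1458], [0.9045, -0.408, -0.1239, 0.4842], [-0.0004, 0.2899, -0.9571, 0.3738], [0.0, 0.0, 0.0, 1.0]]
```

View pics/scene0.png

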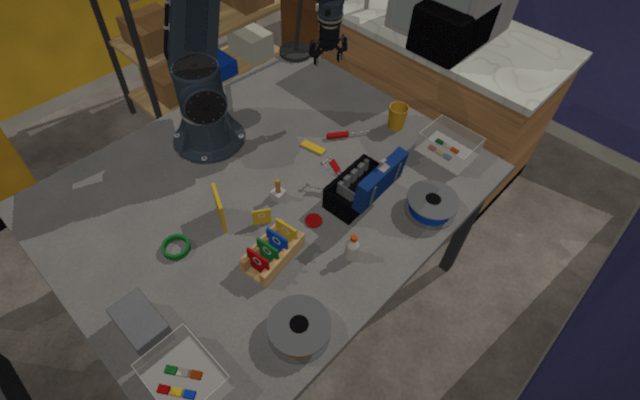

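View pics/top0.png

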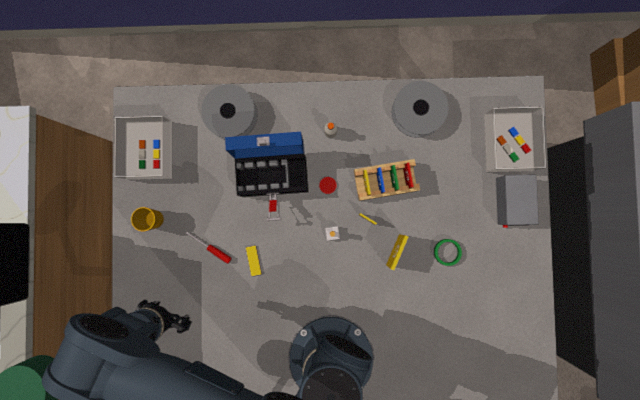

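```bash
cat > h.py <<'E'
from cell import manip
import cv2,numpy as np
from scipy.spatial.transform import Rotation as R
def snap(n,fn=None,crop=None,k=1):
    d=manip.snapshot(n)
    if fn:
        im=d["image"][:,:,::-1]
        if crop: u0,u1,v0,v1=crop; im=im[v0:v1,u0:u1]
        cv2.imwrite(f"pics/{fn}.png",cv2.resize(im,None,fx=k,fy=k,interpolation=cv2.INTER_CUBIC))
    return d
def ray(d,u,v):
    f=200/np.tan(np.radians(d["vertical_fov"]/2)); E=d["extrinsics"]
    return E[:3,3],E[:3,:3]@np.array([(u-d["cx"])/f,(v-d["cy"])/f,1])
def plane(d,u,v,z):
    o,r=ray(d,u,v); return o+r*(z-o[2])/r[2]
def proj(d,p):
    f=200/np.tan(np.radians(d["vertical_fov"]/2)); E=d["extrinsics"]
    c=E[:3,:3].T@(np.array(p)-E[:3,3]); return np.array([d["cx"]+f*c[0]/c[2],d["cy"]+f*c[1]/c[2]])
def tri(obs):  # [(d,u,v),...] least squares point
    A=np.zeros((3,3));b=np.zeros(3)
    for d,u,v in obs:
        o,r=ray(d,u,v); r=r/np.linalg.norm(r); M=np.eye(3)-np.outer(r,r); A+=M;b+=M@o
    return np.linalg.solve(A,b)
def blobs(d,lo,hi,amin=15):
    h=cv2.cvtColor(d["image"],cv2.COLOR_RGB2HSV); m=cv2.inRange(h,np.array(lo),np.array(hi))
    n,_,s,c=cv2.connectedComponentsWithStats(m)
    return [(np.round(c[i],1).tolist(),s[i].tolist()) for i in range(1,n) if s[i,4]>=amin],m
def q2R(q): return R.from_quat([q[1],q[2],q[3],q[0]])
def down(yaw): # tool y down, jaw axis x at yaw in world
    x=np.array([np.cos(yaw),np.sin(yaw),0]);y=np.array([0,0,-1.]);return R.from_matrix(np.c_[x,y,np.cross(x,y)])
def move(*targets,start=None):
    """targets: (pos, yaw or R); prints rows from current pose (or given start)"""
    s=manip.read_state(); p0=s["eef_pos"];R0=q2R(s["tool_rot"])
    if start: p0,R0=np.array(start[0]),start[1] if isinstance(start[1],R) else down(start[1])
    for p,r in targets:
        r=r if isinstance(r,R) else down(r)
        print(np.round(100*R0.inv().apply(np.array(p)-p0),2).tolist(),np.round((R0.inv()*r).as_rotvec(),3).tolist())
E
python3 - <<'E'
from h import *
d=snap("top","topc",(220,430,125,265),3.8)
s=manip.read_state();Rt=q2R(s["tool_rot"]);print(np.round(Rt.as_matrix(),3))
w=manip.snapshot("wrist")["extrinsics"]
print("cam in tool",np.round(Rt.inv().apply(w[:3,3]-s["eef_pos"]),4),np.round(Rt.as_matrix().T@w[:3,:3],3).tolist())
for n,lo,hi in(("red",(0,150,60),(6,255,255)),("red2",(174,150,60),(180,255,255)),("yel",(20,120,80),(32,255,255)),("grn",(45,100,40),(85,255,255)),("blu",(100,120,40),(125,255,255))):
    for c,st in blobs(d,lo,hi,12)[0]: print(n,c,st,np.round(plane(d,*c,0.1),3)[:2])
E
```

```text
[[ 0.426 -0.    -0.905]
 [ 0.905 -0.001  0.426]
 [-0.001 -1.    -0.   ]]
cam in tool [ 0.0004 -0.1429  0.0742] [[1.0, -0.001, 0.0], [-0.001, -0.29, 0.957], [-0.001, -0.957, -0.29]]
red [525.7, 148.3] [521, 144, 10, 9, 50] [ 0.682 -0.635]
red [156.0, 163.5] [154, 160, 5, 8, 40] [0.658 0.555]
red [408.5, 175.4] [404, 163, 10, 25, 107] [ 0.603 -0.261]
red [327.3, 184.8] [319, 177, 18, 17, 209] [ 0.578 -0.001]
red [272.4, 205.2] [269, 200, 8, 12, 70] [0.516 0.177]
red [504.9, 225.8] [503, 225, 5, 3, 12] [ 0.437 -0.56 ]
red [218.6, 253.5] [207, 245, 24, 18, 164] [0.364 0.352]
yel [519.3, 139.7] [515, 135, 10, 10, 61] [ 0.71  -0.616]
yel [156.0, 153.9] [153, 150, 7, 9, 59] [0.69  0.555]
yel [366.5, 182.0] [363, 169, 8, 26, 127] [ 0.584 -0.127]
yel [144.6, 218.8] [131, 207, 31, 24, 484] [0.479 0.592]
yel [367.6, 218.4] [359, 213, 18, 12, 56] [ 0.468 -0.127]
yel [396.8, 251.3] [386, 234, 23, 36, 344] [ 0.362 -0.217]
yel [253.1, 260.5] [246, 246, 16, 30, 307] [0.34  0.241]
grn [513.7, 156.7] [510, 153, 9, 9, 46] [ 0.656 -0.596]
grn [141.5, 163.9] [139, 160, 6, 8, 43] [0.658 0.602]
grn [394.2, 177.4] [390, 165, 9, 25, 110] [ 0.597 -0.215]
grn [447.5, 251.9] [434, 239, 28, 27, 259] [ 0.357 -0.377]
grn [29.0, 359.9] [25, 357, 9, 7, 18] [0.034 0.965]
grn [21.2, 383.9] [0, 364, 49, 36, 1370] [-0.041  0.989]
blu [513.1, 131.4] [509, 127, 9, 10, 55] [ 0.737 -0.598]
blu [264.8, 145.2] [225, 132, 79, 27, 1527] [0.71  0.199]
blu [155.7, 143.5] [153, 140, 6, 8, 45] [0.724 0.556]
blu [380.3, 179.8] [377, 168, 8, 25, 99] [ 0.591 -0.171]
```

View pics/topc.png

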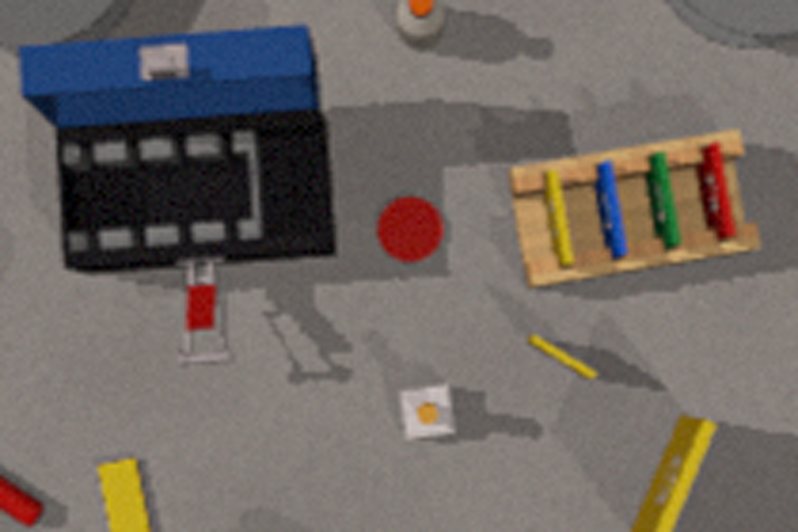

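```bash
python3 - <<'E'
from h import *
d=manip.snapshot("top")
for n,x,y,z in(("fl",68,268,.1),("fr",335,255,.1),("br",325,118,.1),("bl",58,126,.1),("lever",203,308,.1),("bar",203,357,.09),("keeper",165,65,.22),("gauge stem",427,413,.092),("rack fl",530,285,.062),("rack fr",760,247,.062),("bl",512,168,.062),("br",740,130,.062)):
    print(n,np.round(plane(d,220+x/3.8,125+y/3.8,z),3))
T=[([.53,.17,.27],np.radians(92)),([.58,-.19,.25],np.radians(98))]
move(*T); move(T[1],start=T[0])
E
```

```text
fl [0.549 0.288 0.1  ]
fr [0.556 0.061 0.1  ]
br [0.672 0.068 0.1  ]
bl [0.67  0.296 0.1  ]
lever [0.513 0.173 0.1  ]
bar [0.471 0.175 0.09 ]
keeper [0.699 0.186 0.22 ]
gauge stem [ 0.421 -0.014  0.092]
rack fl [ 0.529 -0.105  0.062]
rack fr [ 0.558 -0.304  0.062]
bl [ 0.631 -0.092  0.062]
br [ 0.66  -0.29   0.062]
[-12.04, -3.88, -40.72] [-0.0, -0.475, -0.0]
[-42.49, -1.87, -60.57] [-0.0, -0.579, -0.0]
[-36.15, 2.0, -3.74] [0.0, -0.105, 0.0]
```

Request:
step_arm(
  moves=[
    [-12,-3.9,-40.7,0,-0.475,0,1],
    [-12,-3.9,-40.7,0,-0.475,0,1],
    [-12,-3.9,-40.7,0,-0.475,0,1],
    [-12,-3.9,-40.7,0,-0.475,0,1],
    [-12,-3.9,-40.7,0,-0.475,0,1],
    [-12,-3.9,-40.7,0,-0.475,0,1],
    [-12,-3.9,-40.7,0,-0.475,0,1],
    [-12,-3.9,-40.7,0,-0.475,0,1],
    [-12,-3.9,-40.7,0,-0.475,0,1],
    [-12,-3.9,-40.7,0,-0.475,0,1],
    [-12,-3.9,-40.7,0,-0.475,0,1],
    [-12,-3.9,-40.7,0,-0.475,0,1],
    [-12,-3.9,-40.7,0,-0.475,0,1],
    [-12,-3.9,-40.7,0,-0.475,0,1],
  ],
)

```text
clock: 1.47
eef_pos: [0.5298, 0.1707, 0.2701]
tool_rot: [0.491, -0.491, -0.509, 0.509]
force: [0.2, -0.5, 1.2]
opening: 0.0854
```

```bash
python3 - <<'E'
from h import *
import pickle
s=manip.read_state();print(s["clock"],s["eef_pos"],s["qd"].max(),s["joints"])
d=snap("wrist","w_case");pickle.dump(d,open("w_case.pkl","wb"))
move(([.58,-.19,.25],np.radians(98)))
E
```

```text
1.4667 [0.52975976 0.17067367 0.27007093] 0.0207232606498761 [3.11549766e-01 3.33069225e-01 2.22626888e-01 1.46089235e+00
 2.15183615e-04 2.76689494e-01]
[-36.27, 2.02, -3.76] [-0.0, -0.104, 0.0]
```

View pics/w_case.png

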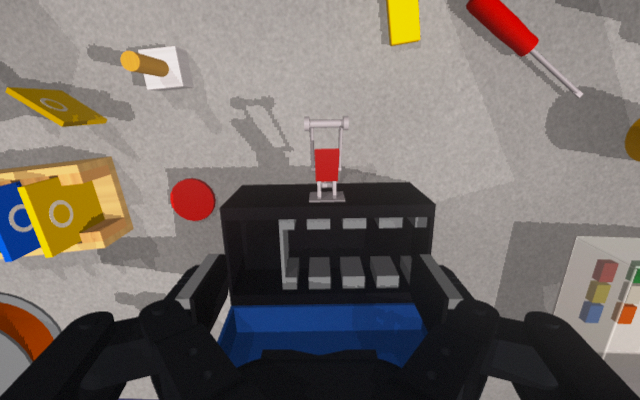

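```bash
python3 - <<'E'
from h import *
import pickle
d=pickle.load(open("w_case.pkl","rb"))
for n,u,v,z in(("fl",222,208,.1),("fr",435,207,.1),("br",433,303,.1),("bl",229,303,.1),("b0",241,184,0),("b1",417,182,0),("bar l",307,125,.1),("bar r",347,124,.1)):
    print(n,np.round(plane(d,u,v,z),4))
g=d["image"].mean(2)
print("front edge rows",[ (u,int(np.argmax(np.diff(g[150:240,u])*-1))+150) for u in (250,400)])
for v in (222,245,268,280):
    r=g[v,222:440]; e=np.diff(r); k=np.where(np.abs(e)>18)[0]; print(v,[(int(i+222),int(e[i])) for i in k])
for u in (318,354,389): 
    e=np.diff(g[200:310,u]);print(u,[(int(i+200),int(e[i])) for i in np.where(np.abs(e)>12)[0]])
E
```

```text
fl [0.563  0.0701 0.1   ]
fr [0.5543 0.295  0.1   ]
br [0.6717 0.3095 0.1   ]
bl [0.6796 0.0718 0.1   ]
b0 [0.5618 0.0665 0.    ]
b1 [0.5509 0.3059 0.    ]
bar l [0.4745 0.1579 0.1   ]
bar r [0.4722 0.197  0.1   ]
front edge rows [(250, 184), (400, 227)]
222 [(277, 37), (278, 56), (293, -33), (294, -27), (295, -24), (305, 39), (306, 45), (329, -66), (330, -37), (341, 27), (342, 56), (365, -57), (366, -44), (378, 69), (401, -44), (402, -41), (414, 55), (416, -27), (426, -35), (433, 86), (434, 18)]
245 [(222, -19), (223, -49), (224, -19), (278, 20), (279, 78), (282, -25), (283, -27), (287, -18), (288, -24), (430, 19), (431, 76)]
268 [(280, 71), (281, 42), (284, -32), (285, -35), (298, -18), (308, 32), (329, -28), (339, 23), (362, -25), (369, 21), (395, -18), (410, -24), (427, 26), (428, 20)]
280 [(281, 103), (282, 18), (295, -19), (296, -55), (297, -38), (307, 51), (308, 56), (329, -48), (330, -50), (331, -19), (341, 52), (342, 44), (363, -24), (364, -66), (365, -23), (373, 24), (375, 27), (376, 45), (397, -24), (398, -59), (399, -28), (406, 18), (409, -18), (435, 23), (436, 22)]
318 [(200, 22), (201, -56), (202, -56), (217, 29), (218, 46), (219, 13), (221, 12), (228, -59), (229, -45), (256, 27), (275, 13), (276, 42), (277, 16), (281, -24), (287, -14), (288, -41), (289, -27), (303, 27), (306, 12)]
354 [(217, 67), (218, 22), (227, -35), (228, -50), (229, -20), (255, 16), (256, 18), (275, 37), (276, 25), (285, -20), (287, -40), (288, -35), (303, 13)]
389 [(216, 43), (217, 38), (226, -18), (227, -53), (228, -34), (255, 24), (274, 27), (275, 33), (285, -22), (286, -40), (287, -39), (302, 17)]
```

Request:
step_arm(
  moves=[
    [-36.2,-3,-3.8,0,-0.104,0,1],
    [-36.2,-3,-3.8,0,-0.104,0,1],
    [-36.2,-3,-3.8,0,-0.104,0,1],
    [-36.2,-3,-3.8,0,-0.104,0,1],
    [-36.2,-3,-3.8,0,-0.104,0,1],
    [-36.2,-3,-3.8,0,-0.104,0,1],
    [-36.2,-3,-3.8,0,-0.104,0,1],
    [-36.2,-3,-3.8,0,-0.104,0,1],
    [-36.2,-3,-3.8,0,-0.104,0,0.28],
    [-36.2,2,-3.8,0,-0.104,0,0.28],
    [-36.2,2,-3.8,0,-0.104,0,0.28],
    [-36.2,2,-3.8,0,-0.104,0,0.28],
    [-36.2,2,-3.8,0,-0.104,0,0.28],
    [-36.2,2,-3.8,0,-0.104,0,0.28],
  ],
)

```text
clock: 2.68
eef_pos: [0.5813, -0.1887, 0.2524]
tool_rot: [-0.463, 0.464, 0.534, -0.534]
force: [-0.1, -0.2, -0.1]
opening: 0.0234
```

```bash
python3 - <<'E'
from h import *
import pickle
s=manip.read_state();print(s["clock"],s["eef_pos"],s["opening"])
d=snap("wrist","w_rack");pickle.dump(d,open("w_rack.pkl","wb"))
E
```

```text
2.6833 [ 0.58133822 -0.188692    0.25237745] 0.023436883671300607
```

View pics/w_rack.png

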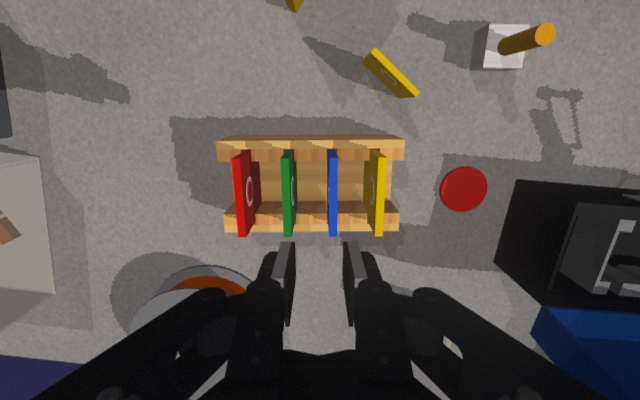

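```bash
python3 - <<'E'
from h import *
import pickle
d=pickle.load(open("w_case.pkl","rb"))
P={}
for nm,v,us in(("F",223,[299.75,335.5,371.75,408]),("B",281.5,[301.9,335.7,369.7])):
    P[nm]=np.array([plane(d,u,v,.09) for u in us]); print(nm,np.round(P[nm],4).tolist())
# fit case pose
C=[];W=[]
for i,y in enumerate((-.030,.010,.050,.090)): C.append((-.038,y));W.append(P["F"][i,:2])
for i,y in enumerate((-.030,.010,.050)): C.append((.038,y));W.append(P["B"][i,:2])
C=np.array(C);W=np.array(W)
def fit(C,W):
    c0,w0=C.mean(0),W.mean(0); H=(C-c0).T@(W-w0); a=np.arctan2(H[0,1]-H[1,0],H[0,0]+H[1,1]); Q=np.array([[np.cos(a),-np.sin(a)],[np.sin(a),np.cos(a)]])
    t=w0-Q@c0; print("pose",np.round(t,4),"deg",np.degrees(a),"resid mm",np.round(1000*(W-(C@Q.T+t)),1).tolist());return t,a
fit(C,W)
d=pickle.load(open("w_rack.pkl","rb"))
cols={"red":((0,130,60),(7,255,255),-1),"green":((45,90,30),(85,255,255),-1),"blue":((105,110,40),(125,255,255),1),"yellow":((22,130,60),(32,255,255),1)}
C=[];W=[]
for (n,(lo,hi,sd)),y in zip(cols.items(),(-.069,-.023,.023,.069)):
    m=blobs(d,lo,hi)[1]; out=[]
    vs=np.arange(165,225,5); us=[]
    for v in vs:
        k=np.where(m[v,200:430])[0]+200
        us.append((k.min()+3.8 if sd<0 else k.max()-3.8))
    f=np.polyfit(vs,us,1); mm=m[:,int(f[0]*195+f[1])-3:int(f[0]*195+f[1])+4][100:260].any(1); r=np.where(mm)[0]+100
    print(n,"slope",f[0],"rows",r.min(),r.max())
    for v,x in((r.min(),.04),(r.max(),-.04)):
        p=plane(d,np.polyval(f,v),v,.104); out.append(p)
    print(np.round(out,4).tolist(),"len",np.linalg.norm(out[0]-out[1]))
    C.append((0,y));W.append(((out[0]+out[1])/2)[:2])
fit(np.array(C),np.array(W))
E
```

```text
F [[0.5811, 0.152, 0.09], [0.5797, 0.1916, 0.09], [0.5784, 0.2317, 0.09], [0.577, 0.2718, 0.09]]
B [[0.6545, 0.1557, 0.09], [0.6532, 0.1955, 0.09], [0.6518, 0.2354, 0.09]]
pose [0.617  0.1836] deg 2.147647122203226 resid mm [[0.9, -0.2], [1.0, -0.6], [1.2, -0.5], [1.3, -0.3], [-1.6, 0.7], [-1.5, 0.4], [-1.3, 0.4]]
red slope 0.10209790209790146 rows 152 236
[[0.5608, -0.2713, 0.104], [0.6446, -0.2575, 0.104]] len 0.084958207546852
green slope 0.041258741258740836 rows 150 236
[[0.5524, -0.225, 0.104], [0.6382, -0.2122, 0.104]] len 0.0867996323279251
blue slope -0.025174825174826932 rows 150 236
[[0.5459, -0.1791, 0.104], [0.632, -0.168, 0.104]] len 0.08680142835412094
yellow slope -0.05874125874125904 rows 151 236
[[0.5404, -0.1337, 0.104], [0.6254, -0.1216, 0.104]] len 0.08586680472434646
pose [ 0.5924 -0.1961] deg 8.210497720385789 resid mm [[0.4, -0.1], [-0.5, 0.2], [-0.2, -0.2], [0.3, 0.1]]
```

```bash
cat >> h.py <<'E'
D=np.degrees;r_=np.radians
RC,RA=np.array([.594,-.196]),r_(8.2)
CC,CA=np.array([.617,.1836]),r_(2.15)
def loc(c,a,x,y,z): return [c[0]+x*np.cos(a)-y*np.sin(a),c[1]+x*np.sin(a)+y*np.cos(a),z]
def rack(y,z,x=0): return loc(RC,RA,x,y,z)
def case(y,z,x=0): return loc(CC,CA,x,y,z)
E
python3 - <<'E'
from h import *
s=manip.read_state();print(s["clock"],s["eef_pos"],s["tool_rot"])
a=RA+np.pi/2;b=CA+np.pi/2
move((rack(.069,.13),a),(rack(.069,.076),a))
st=(rack(.069,.076),a)
move((rack(.069,.215),a),(case(.09,.215),b),(case(.09,.106),b),start=st)
E
```

```text
2.7333 [ 0.58148955 -0.1889433   0.25244177] [-0.46274114  0.4644445   0.5343067  -0.53355252]
[6.04, 12.24, -1.09] [0.002, -0.002, -0.001]
[6.05, 17.64, -1.08] [0.002, -0.002, -0.001]
[0.0, -13.9, -0.0] [0.0, 0.0, 0.0]
[39.29, -13.9, -8.64] [0.0, 0.106, 0.0]
[39.29, -3.0, -8.64] [0.0, 0.106, 0.0]
```

Request:
step_arm(
  moves=[
    [6,8,-1.1,0,0,0,0.28],
    [6,8,-1.1,0,0,0,0.28],
    [6,8,-1.1,0,0,0,0.28],
    [6,17.8,-1.1,0,0,0,0.28],
    [6,17.8,-1.1,0,0,0,0.28],
    [6,17.8,-1.1,0,0,0,0.28],
    [6,17.8,-1.1,0,0,0,0.28],
    [6,17.8,-1.1,0,0,0,0.28],
  ],
)

```text
clock: 3.4
eef_pos: [0.584, -0.1286, 0.0735]
tool_rot: [-0.464, 0.464, 0.534, -0.534]
force: [0.9, 0.6, 0.6]
opening: 0.0237
```

```bash
python3 - <<'E'
from h import *
s=manip.read_state();print(s["clock"],s["eef_pos"],rack(.069,.076))
snap("wrist","w1",(200,480,80,330),2)
E
```

```text
3.4 [ 0.58396281 -0.1286213   0.07354109] [np.float64(0.5841586035743197), np.float64(-0.12770544006736256), 0.076]
```

View pics/w1.png

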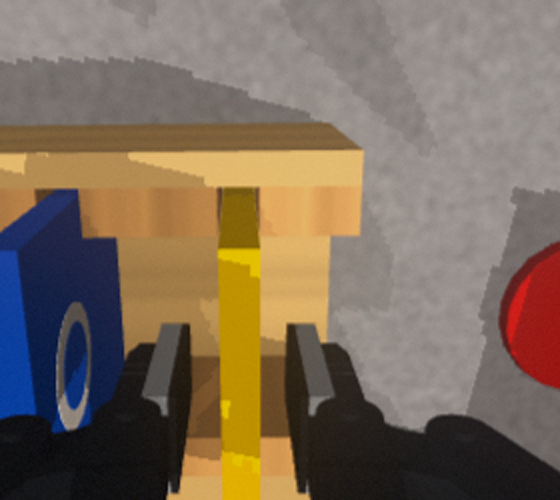

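Request:
step_arm(
  moves=[
    [0,0,0,0,0,0,0],
    [0,0,0,0,0,0,0],
    [0,0,0,0,0,0,0],
    [0,0,0,0,0,0,0],
    [0,0,0,0,0,0,0],
    [0,-4,0,0,0,0,0],
    [0,-8,0,0,0,0,0],
    [0,-14,0,0,0,0,0],
    [0,-14,0,0,0,0,0],
    [0,-14,0,0,0,0,0],
  ],
  force=30,
)

```text
clock: 4.28
eef_pos: [0.5857, -0.1295, 0.2191]
tool_rot: [-0.461, 0.467, 0.535, -0.532]
force: [0.8, 0.1, -1.0]
opening: 0.0075
```

```bash
python3 - <<'E'
from h import *
s=manip.read_state();print(s["clock"],s["eef_pos"],s["opening"],s["force"])
b=CA+np.pi/2
move((case(.09,.215),b),(case(.09,.1035),b))
E
```

```text
4.2833 [ 0.58572452 -0.1295158   0.21905417] 0.0074697534405528355 [ 0.84162803  0.11574671 -0.95091668]
[39.53, 0.35, -8.35] [0.009, 0.102, -0.003]
[39.57, 11.5, -8.25] [0.009, 0.102, -0.003]
```

Request:
step_arm(
  moves=[
    [39.5,0,-8.3,0,0.105,0,0],
    [39.5,0,-8.3,0,0.105,0,0],
    [39.5,0,-8.3,0,0.105,0,0],
    [39.5,0,-8.3,0,0.105,0,0],
    [39.5,0,-8.3,0,0.105,0,0],
    [39.5,0,-8.3,0,0.105,0,0],
    [39.5,0,-8.3,0,0.105,0,0],
    [39.5,0,-8.3,0,0.105,0,0],
    [39.5,0,-8.3,0,0.105,0,0],
    [39.5,0,-8.3,0,0.105,0,0],
    [39.5,0,-8.3,0,0.105,0,0],
    [39.5,0,-8.3,0,0.105,0,0],
    [39.5,3,-8.3,0,0.105,0,0],
    [39.5,3,-8.3,0,0.105,0,0],
    [39.5,3,-8.3,0,0.105,0,0],
  ],
)

```text
clock: 5.53
eef_pos: [0.61, 0.2722, 0.1819]
tool_rot: [0.492, -0.491, -0.507, 0.509]
force: [0.4, 0.3, -0.7]
opening: 0.0073
```

```bash
python3 - <<'E'
from h import *
s=manip.read_state();print(s["clock"],s["eef_pos"],s["opening"],s["force"])
b=CA+np.pi/2
move((case(.09,.1035),b))
snap("wrist","w2",(160,480,120,360),2)
E
```

```text
5.5333 [0.60995008 0.27224941 0.18185124] 0.007323613835207145 [ 0.35248667  0.27525795 -0.68467135]
[0.13, 7.83, -0.39] [-0.002, -0.004, -0.001]
```

View pics/w2.png

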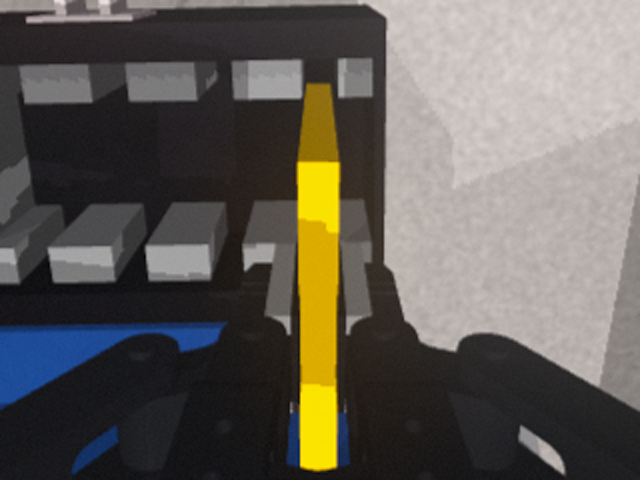

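Request:
step_arm(
  moves=[
    [0.1,3,-0.4,0,0,0,0],
    [0.1,5,-0.4,0,0,0,0],
    [0.1,7.5,-0.4,0,0,0,0],
    [0.1,7.8,-0.4,0,0,0,0],
    [0.1,7.8,-0.4,0,0,0,0],
    [0.1,7.8,-0.4,0,0,0,0],
  ],
)

```text
clock: 6.08
eef_pos: [0.6143, 0.2752, 0.108]
tool_rot: [-0.492, 0.491, 0.509, -0.508]
force: [-19.7, -0.3, 23.9]
opening: 0.0075
```

```bash
python3 - <<'E'
from h import *
s=manip.read_state();print(s["clock"],s["eef_pos"],s["opening"],s["force"])
a=RA+np.pi/2
move((rack(.023,.215),a),(rack(.023,.076),a))
E
```

```text
6.0833 [0.6143063  0.27519959 0.1079682 ] 0.007535321009777771 [-19.7425428   -0.32190617  23.8777601 ]
[-44.71, -10.81, 3.88] [0.001, -0.109, 0.002]
[-44.74, 3.09, 3.89] [0.001, -0.109, 0.002]
```

Request:
step_arm(
  moves=[
    [0,-0.4,0,0,0,0,0],
    [0,-0.4,0.3,0,0,0,0],
    [0,-0.4,0.5,0,0,0,0],
    [0,-0.4,0.5,0,0,0,0],
  ],
)

```text
clock: 6.42
eef_pos: [0.6125, 0.2747, 0.1108]
tool_rot: [-0.49, 0.493, 0.51, -0.506]
force: [11.8, -0.9, 5.5]
opening: 0.0073
```

```bash
python3 - <<'E'
from h import *
s=manip.read_state();print(s["clock"],s["eef_pos"],s["opening"],s["force"],s["wrist_torque"])
snap("wrist","w3",(160,480,120,400),2)
E
```

```text
6.4167 [0.61247017 0.27472427 0.11083796] 0.0073153600746042905 [11.78767051 -0.88126755  5.46239457] [-0.08227143 -2.36534755  0.0374597 ]
```

View pics/w3.png

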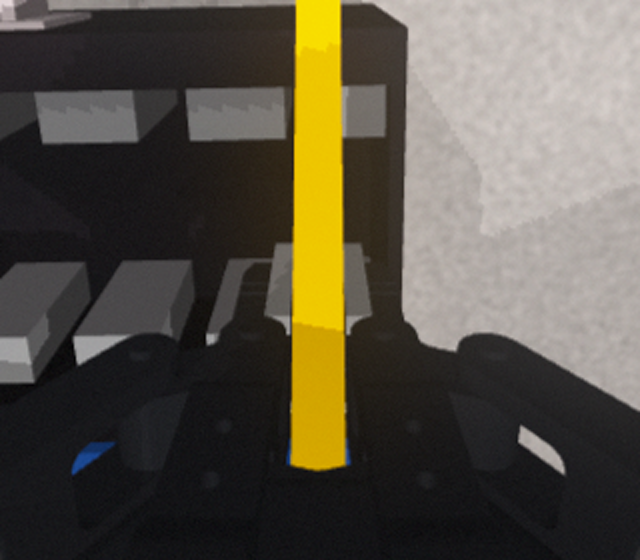

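```bash
python3 - <<'E'
from h import *
s=manip.read_state();d=manip.snapshot("wrist")
im=d["image"];m=blobs(d,(22,130,60),(32,255,255))[1]
print("yellow rows at u=319",[int(x) for x in np.where(np.diff(m[:,319].astype(int)))[0]])
g=im.astype(int)[:,319];print([(v,g[v].tolist()) for v in range(70,360,12)])
# predicted w2
import copy
from scipy.spatial.transform import Rotation
def at(pos,yaw):
    T=down(yaw).as_matrix(); e=np.eye(4); c=np.array([[1,-.001,0],[-.001,-.29,.957],[-.001,-.957,-.29]]); e[:3,:3]=T@c; e[:3,3]=np.array(pos)+T@np.array([.0004,-.1429,.0742]); dd=dict(d);dd["extrinsics"]=e;return dd
w=at([.610,.2722,.1819],CA+np.pi/2)
p=np.array([.610,.2722,.1819]); f=np.array([np.cos(CA),np.sin(CA),0])
for n,x,z in(("top front",-.04,.0305),("top back",.04,.0305),("bot front",-.04,-.0615)): print(n,proj(w,p+x*f+[0,0,z]))
print("w2 seen: top front v",120+162/2,"bot front",120+85/2,"back",120+470/2)
w=at(s["eef_pos"],CA+np.pi/2);p=s["eef_pos"]
for n,x,z in(("top front",-.04,.0305),("top back",.04,.0305),("bot front",-.04,-.0615)): print(n,proj(w,p+x*f+[0,0,z]))
E
```

```text
yellow rows at u=319 [113, 355]
[(70, [197, 189, 186]), (82, [195, 189, 184]), (94, [203, 195, 189]), (106, [194, 188, 181]), (118, [248, 221, 0]), (130, [248, 221, 0]), (142, [249, 222, 0]), (154, [238, 198, 0]), (166, [239, 199, 0]), (178, [238, 199, 0]), (190, [238, 198, 0]), (202, [238, 197, 0]), (214, [239, 198, 0]), (226, [239, 200, 0]), (238, [239, 199, 0]), (250, [240, 200, 0]), (262, [240, 200, 0]), (274, [240, 201, 0]), (286, [209, 164, 0]), (298, [210, 162, 0]), (310, [211, 164, 0]), (322, [212, 165, 0]), (334, [213, 166, 0]), (346, [214, 168, 0]), (358, [20, 16, 17])]
top front [317.45992224 200.19025499]
top back [317.84650183 369.80616122]
bot front [317.86400376 159.56425981]
w2 seen: top front v 201.0 bot front 162.5 back 355.0
top front [317.45992224 200.19025499]
top back [317.84650183 369.80616122]
bot front [317.86400376 159.56425981]
```

Request:
step_arm(
  moves=[
    [0,-2,0,0,0,0,0],
    [0,-5,0,0,0,0,0],
    [0,-9,0,0,0,0,0],
    [0,-9,0,0,0,0,0],
    [0,-9,0,0,0,0,0],
  ],
)

```text
clock: 6.93
eef_pos: [0.6112, 0.275, 0.2015]
tool_rot: [-0.491, 0.492, 0.51, -0.507]
force: [0.5, -1.4, -2.2]
opening: 0.0075
```

```bash
python3 - <<'E'
from h import *
s=manip.read_state();print(s["clock"],s["eef_pos"],s["opening"],s["force"],s["wrist_torque"])
d=snap("wrist","w4",(120,520,0,400),1.5)
t=snap("scene")
m=blobs(d,(22,130,60),(32,255,255))[1]
print("yellow rows at u=319",[int(x) for x in np.where(np.diff(m[:,319].astype(int)))[0]])
E
```

```text
6.9333 [0.61117393 0.27498556 0.20150427] 0.007539538802937386 [ 0.52513447 -1.3777784  -2.20247782] [-0.00950624 -0.02288133  0.00050398]
yellow rows at u=319 [113, 355]
```

View pics/w4.png

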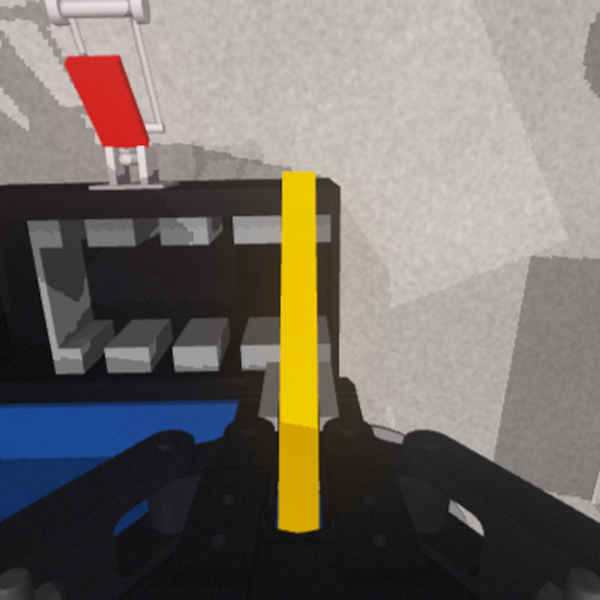

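```bash
python3 - <<'E'
from h import *
d=manip.snapshot("wrist");s=manip.read_state()
p=s["eef_pos"];f=np.array([np.cos(CA),np.sin(CA),0]);z=np.array([0,0,1])
for th in np.radians(range(0,61,5)):
    c,n=np.cos(th),np.sin(th)
    def P(x,zz): return p+f*(x*c+zz*n)+z*(.019+ -x*n+zz*c)
    a,b,e=proj(d,P(-.04,.0115)),proj(d,P(.04,.0115)),proj(d,P(-.04,-.0805))
    l=proj(d,P(-.04,.0115)+np.array([0,.004,0]))[0]-proj(d,P(-.04,.0115)-np.array([0,.004,0]))[0]
    print(round(D(th)),np.round(a[1]),np.round(b[1]),np.round(e[1]),"w",round(l,1))
# case features from this view
c=120;k=1.5
for nm,u,v,zz in(("front outer rim R",335,185,.1),("rib3 front top",(233,330),219,.09)): pass
g=d["image"].mean(2)
for u in (190,230,300,310):
    e=np.diff(g[:270,u]);print(u,[(int(i),int(e[i]),np.round(plane(d,u,i+.5,.1)[0],4)) for i in np.where(np.abs(e)>14)[0] if i>110])
E
```

```text
0 198.0 368.0 158.0 w 21.1
5 204.0 363.0 149.0 w 21.7
10 211.0 358.0 139.0 w 22.2
15 218.0 352.0 130.0 w 22.7
20 227.0 347.0 121.0 w 23.2
25 236.0 341.0 112.0 w 23.7
30 246.0 335.0 103.0 w 24.1
35 257.0 329.0 94.0 w 24.4
40 268.0 322.0 86.0 w 24.7
45 280.0 316.0 79.0 w 25.0
50 292.0 309.0 72.0 w 25.1
55 303.0 303.0 66.0 w 25.2
60 315.0 296.0 62.0 w 25.2
190 [(122, -22, np.float64(0.5514)), (123, -51, np.float64(0.5521)), (124, 19, np.float64(0.5529)), (125, 43, np.float64(0.5536)), (126, 21, np.float64(0.5543)), (128, -68, np.float64(0.5558)), (129, -60, np.float64(0.5566)), (148, 46, np.float64(0.5709)), (149, 15, np.float64(0.5717)), (166, -47, np.float64(0.585)), (167, -36, np.float64(0.5858)), (215, 18, np.float64(0.6258)), (216, 20, np.float64(0.6267)), (234, 49, np.float64(0.6427)), (235, 33, np.float64(0.6436)), (240, -24, np.float64(0.6482)), (241, -16, np.float64(0.6491)), (243, -16, np.float64(0.6509)), (245, -15, np.float64(0.6528))]
230 [(122, -39, np.float64(0.5504)), (127, -28, np.float64(0.5541)), (147, 51, np.float64(0.5691)), (148, 19, np.float64(0.5699)), (165, -39, np.float64(0.5831)), (166, -37, np.float64(0.5839)), (214, 14, np.float64(0.6238)), (215, 24, np.float64(0.6247))]
300 [(111, -24, np.float64(0.5407)), (112, -15, np.float64(0.5414)), (120, -34, np.float64(0.5472)), (121, -48, np.float64(0.5479)), (146, 63, np.float64(0.5666)), (147, 21, np.float64(0.5673)), (164, -62, np.float64(0.5806)), (165, -57, np.float64(0.5813)), (213, 22, np.float64(0.6211)), (214, 16, np.float64(0.622)), (232, 40, np.float64(0.6379)), (233, 29, np.float64(0.6388)), (240, -35, np.float64(0.6452)), (241, -23, np.float64(0.6461))]
310 [(112, -20, np.float64(0.5412))]
```

```bash
python3 - <<'E'
from h import *
d=manip.snapshot("scene");s=manip.read_state()
p=s["eef_pos"];u0,v0=proj(d,p);print("tcp px",u0,v0)
h=cv2.cvtColor(d["image"],cv2.COLOR_RGB2HSV);m=cv2.inRange(h,np.array((20,110,50)),np.array((33,255,255)))
n,lab,st,c=cv2.connectedComponentsWithStats(m)
nrm=np.array([-np.sin(CA),np.cos(CA),0])
for i in range(1,n):
    if st[i,4]>20 and np.hypot(*(c[i]-[u0,v0]))<45:
        print(st[i],c[i])
        cnt=max(cv2.findContours((lab==i).astype(np.uint8),0,2)[0],key=cv2.contourArea)
        hull=cv2.convexHull(cnt);ap=cv2.approxPolyDP(hull,2.0,True)[:,0]
        for u,v in ap:
            o,r=ray(d,u,v);q=o+r*((p-nrm*.004-o)@nrm)/(r@nrm);print(u,v,"x",np.round(q[0]-p[0],4),"z",np.round(q[2]-p[2],4))
E
```

```text
tcp px 377.0156631598657 144.96299056171605
[389 102  20  29 341] [399.17888563 116.09677419]
405 103 x 0.0691 z 0.2172
408 109 x 0.0829 z 0.2027
401 128 x 0.0748 z 0.1237
391 129 x 0.0416 z 0.0993
389 127 x 0.0332 z 0.1026
396 105 x 0.0415 z 0.1946
399 102 x 0.0492 z 0.2101
[361 129  27  24 286] [373.93706294 143.27972028]
361 129 x -0.0697 z 0.0312
381 134 x 0.0096 z 0.0581
387 152 x 0.0446 z -0.0003
369 152 x -0.0238 z -0.0466
```

```bash
python3 - <<'E'
from h import *
d=manip.snapshot("wrist");g=cv2.GaussianBlur(d["image"],(3,3),0).mean(2)
for v in (152,157,162,232,238,243):
    e=np.diff(g[v]); out=[]
    for i in range(120,360):
        if abs(e[i])>14 and abs(e[i])==max(abs(e[i-2:i+3])): out.append((i,int(e[i]),*np.round(plane(d,i+.5+.5,v+.5,.09)[:2],4).tolist()))
    print(v,out)
E
```

```text
152 [(136, 30, 0.5762, 0.1279), (158, -15, 0.5756, 0.1456), (175, 19, 0.5751, 0.1592), (207, -17, 0.5743, 0.1848), (225, 19, 0.5738, 0.1992), (257, -20, 0.573, 0.2249), (275, 45, 0.5725, 0.2393), (341, -25, 0.5707, 0.2922), (347, 53, 0.5706, 0.297)]
157 [(137, 33, 0.5802, 0.1282), (158, -20, 0.5796, 0.1451), (176, 18, 0.5792, 0.1596), (208, -23, 0.5783, 0.1853), (252, 17, 0.5771, 0.2208), (258, -24, 0.577, 0.2256), (268, -18, 0.5767, 0.2336), (275, 54, 0.5765, 0.2393), (341, -31, 0.5747, 0.2924), (347, 51, 0.5746, 0.2972)]
162 [(138, 38, 0.5843, 0.1285), (159, -25, 0.5837, 0.1454), (177, 26, 0.5832, 0.16), (209, -23, 0.5823, 0.1859), (226, 35, 0.5819, 0.1996), (252, 15, 0.5812, 0.2206), (258, -27, 0.581, 0.2255), (263, -15, 0.5809, 0.2295), (275, 42, 0.5806, 0.2392), (341, -31, 0.5788, 0.2926), (347, 55, 0.5786, 0.2975)]
232 [(151, 56, 0.6453, 0.1316), (156, -26, 0.6451, 0.1359), (236, 18, 0.6428, 0.2051), (281, 17, 0.6415, 0.2441), (306, 27, 0.6408, 0.2657), (331, -23, 0.6401, 0.2873), (347, 49, 0.6397, 0.3012)]
238 [(152, 58, 0.6509, 0.1318), (172, -26, 0.6503, 0.1492), (188, 45, 0.6499, 0.1631), (218, -27, 0.649, 0.1892), (223, -14, 0.6489, 0.1936), (234, 60, 0.6485, 0.2031), (264, -27, 0.6477, 0.2292), (280, 55, 0.6472, 0.2432), (341, -29, 0.6455, 0.2963), (347, 49, 0.6453, 0.3015)]
243 [(153, 57, 0.6557, 0.1321), (173, -40, 0.6551, 0.1496), (189, 39, 0.6546, 0.1636), (219, -30, 0.6537, 0.1898), (235, 49, 0.6533, 0.2038), (265, -30, 0.6524, 0.23), (280, 54, 0.652, 0.2432), (297, -22, 0.6515, 0.258), (306, 17, 0.6512, 0.2659), (331, -19, 0.6505, 0.2878), (341, -24, 0.6502, 0.2965), (346, 46, 0.6501, 0.3009)]
```

```bash
sed -i 's/^CC,CA=.*/CC,CA=np.array([.6165,.1845]),r_(3.0)/' h.py; python3 - <<'E'
from h import *
move(([.38,.08,.20],r_(92)),([.38,.08,.055],r_(92)),([.38,.08,.037],r_(92)))
E
```

```text
[-18.65, -0.22, 23.57] [-0.002, -0.001, -0.001]
[-18.64, 14.28, 23.55] [-0.002, -0.001, -0.001]
[-18.64, 16.08, 23.55] [-0.002, -0.001, -0.001]
```

Request:
step_arm(
  moves=[
    [-18.6,-0.2,23.5,0,0,0,0],
    [-18.6,-0.2,23.5,0,0,0,0],
    [-18.6,-0.2,23.5,0,0,0,0],
    [-18.6,-0.2,23.5,0,0,0,0],
    [-18.6,-0.2,23.5,0,0,0,0],
    [-18.6,-0.2,23.5,0,0,0,0],
    [-18.6,-0.2,23.5,0,0,0,0],
    [-18.6,-0.2,23.5,0,0,0,0],
    [-18.6,-0.2,23.5,0,0,0,0],
    [-18.6,4,23.5,0,0,0,0],
    [-18.6,8,23.5,0,0,0,0],
    [-18.6,12,23.5,0,0,0,0],
    [-18.6,14,23.5,0,0,0,0],
    [-18.6,14,23.5,0,0,0,0],
    [-18.6,14.5,23.5,0,0,0,0],
    [-18.6,15,23.5,0,0,0,0],
    [-18.6,15.4,23.5,0,0,0,0],
    [-18.6,15.8,23.5,0,0,0,0],
    [-18.6,15.8,23.5,0,0,0,0],
  ],
  force=20,
)

```text
clock: 8.77
eef_pos: [0.3884, 0.0817, 0.0445]
tool_rot: [-0.488, 0.495, 0.512, -0.505]
force: [13.3, -3.4, 31.4]
opening: 0.0077
```

```bash
cat > side.py <<'E'
from h import *
def side(cam,lo,hi,yaw,near=60,th=.004):
    d=manip.snapshot(cam);s=manip.read_state();p=s["eef_pos"];c0=proj(d,p)
    h=cv2.cvtColor(d["image"],cv2.COLOR_RGB2HSV);m=cv2.inRange(h,np.array(lo),np.array(hi))
    n,lab,st,c=cv2.connectedComponentsWithStats(m);nrm=np.array([-np.sin(yaw),np.cos(yaw),0]);f=np.array([np.cos(yaw),np.sin(yaw),0])
    for i in range(1,n):
        if st[i,4]>20 and np.hypot(*(c[i]-c0))<near:
            cnt=max(cv2.findContours((lab==i).astype(np.uint8),0,2)[0],key=cv2.contourArea)
            print("blob",st[i])
            for u,v in cv2.approxPolyDP(cv2.convexHull(cnt),2.0,True)[:,0]:
                o,r=ray(d,u,v);q=o+r*((p-nrm*th-o)@nrm)/(r@nrm);print(u,v,"dx",np.round((q-p)@f,4),"dz",np.round(q[2]-p[2],4),"z",np.round(q[2],4))
Y=((20,110,50),(33,255,255))
E
python3 - <<'E'
from side import *
s=manip.read_state();print(s["clock"],s["eef_pos"],s["opening"],s["force"],s["wrist_torque"])
side("scene",*Y,r_(2))
E
```

```text
8.7667 [0.38840433 0.08167655 0.04449846] 0.007704834293345152 [13.27073327 -3.35544638 31.37490575] [-0.92617832 -2.57864095  0.07443551]
blob [302 140  24  15 172]
302 142 dx 0.0566 dz 0.1834 z 0.2279
307 140 dx 0.0786 dz 0.2064 z 0.251
325 150 dx 0.1555 dz 0.2133 z 0.2579
319 154 dx 0.1318 dz 0.1795 z 0.2241
304 147 dx 0.0658 dz 0.1668 z 0.2114
blob [281 160  19  19 152]
281 165 dx -0.0486 dz -0.0011 z 0.0435
293 160 dx 0.014 dz 0.0693 z 0.1139
299 177 dx 0.0433 dz 0.0025 z 0.0471
285 175 dx -0.0291 dz -0.0412 z 0.0034
blob [252 209  19  16 235]
269 209 dx -0.1371 dz -0.3418 z -0.2973
270 221 dx -0.1369 dz -0.4294 z -0.3848
254 224 dx -0.2583 dz -0.566 z -0.5214
252 211 dx -0.2609 dz -0.4653 z -0.4207
```

```bash
python3 - <<'E'
from h import *
a=manip.snapshot("scene")["image"][100:220,230:390,::-1];b=manip.snapshot("wrist")["image"][:,:,::-1]
a=cv2.resize(a,None,fx=3.2,fy=3.2,interpolation=cv2.INTER_CUBIC)
b=cv2.resize(b[:,160:480],(307,384))
cv2.imwrite("pics/c1.png",np.hstack([a[:384,:480],b]))
E
```

```text
(no output)
```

View pics/c1.png

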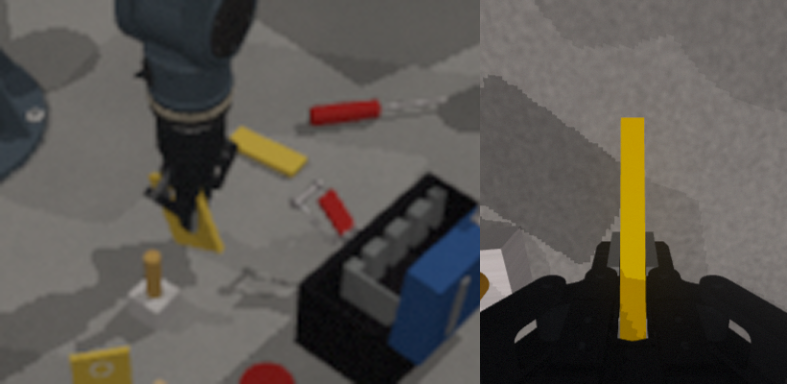

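Request:
step_arm(
  moves=[
    [0,-0.3,0,0,0,0,0],
    [0,-0.5,0,0,0,0,0],
    [0,-0.5,0,0,0,0,0],
    [0,-0.5,0,0,0,0,0.15],
    [0,-0.5,0,0,0,0,0.18],
    [0,-0.5,0,0,0,0,0.18],
    [0,-0.5,0,0,0,0,0.18],
    [0,-0.5,0,0,0,0,0.18],
  ],
)

```text
clock: 9.58
eef_pos: [0.3811, 0.0808, 0.0452]
tool_rot: [0.491, -0.491, -0.508, 0.509]
force: [0.1, 0.4, -0.4]
opening: 0.0153
```

```bash
python3 - <<'E'
from side import *
s=manip.read_state();print(s["clock"],s["eef_pos"],s["opening"],s["force"],s["wrist_torque"])
side("scene",(18,90,30),(34,255,255),r_(2),35)
d=manip.snapshot("wrist");m=blobs(d,(18,110,40),(33,255,255))[1]
for u in(310,316,322,328): print(u,np.where(np.diff(m[:,u].astype(int)))[0])
for v in (150,200,250): print(v,np.where(np.diff(m[v].astype(int)))[0])
E
```

```text
9.5833 [0.38105364 0.08077637 0.04519103] 0.015341100998090964 [ 0.09508976  0.39057527 -0.38424835] [-0.0171094   0.0788031   0.05651359]
blob [302 139  24  16 190]
325 150 dx 0.1633 dz 0.2135 z 0.2587
318 154 dx 0.1355 dz 0.1768 z 0.222
302 146 dx 0.0646 dz 0.1656 z 0.2108
302 142 dx 0.0645 dz 0.1836 z 0.2288
305 139 dx 0.0776 dz 0.2053 z 0.2505
blob [284 160  17  26 260]
289 160 dx 0.002 dz 0.0555 z 0.1007
300 167 dx 0.0559 dz 0.0585 z 0.1037
299 185 dx 0.0513 dz -0.0408 z 0.0044
284 175 dx -0.0266 dz -0.0448 z 0.0004
blob [275 178   5  15  65]
277 178 dx -0.0665 dz -0.092 z -0.0468
279 192 dx -0.0591 dz -0.1699 z -0.1247
275 186 dx -0.0808 dz -0.1505 z -0.1053
310 [201 353]
316 [187 355]
322 [187 355]
328 [242 353]
150 [587]
200 [310 325 582]
250 [305 328]
```

Request:
step_arm(
  moves=[
    [0,-1,-0.6,0,0,0,0.2],
    [0,-1.9,-1.2,0,0,0,0.2],
    [0,-1.9,-1.2,0,0,0,0.2],
    [0,-1.9,-1.2,0,0,0,0.2],
    [0,-1.9,-1.2,0,0,0,0],
    [0,-1.9,-1.2,0,0,0,0],
    [0,-1.9,-1.2,0,0,0,0],
    [0,-1.9,-1.2,0,0,0,0],
    [0,-1.9,-1.2,0,0,0,0],
  ],
  force=40,
)

```text
clock: 10.43
eef_pos: [0.3928, 0.0811, 0.064]
tool_rot: [0.491, -0.491, -0.508, 0.509]
force: [0.2, -0.6, -1.3]
opening: 0.0071
```

```bash
python3 - <<'E'
from side import *
s=manip.read_state();print(s["clock"],s["eef_pos"],s["opening"],s["force"])
side("scene",(18,90,30),(34,255,255),r_(2),25)
b=CA+np.pi/2
move(([.38,.08,.20],b),(case(.09,.21),b),(case(.09,.17),b))
E
```

```text
10.4333 [0.39275718 0.08111755 0.06397209] 0.00705783338871876 [ 0.23845308 -0.61617321 -1.30922005]
blob [284 162  17  24 262]
284 163 dx -0.036 dz 0.0027 z 0.0668
293 162 dx 0.0101 dz 0.0406 z 0.1046
300 167 dx 0.0442 dz 0.0397 z 0.1037
299 185 dx 0.0395 dz -0.0596 z 0.0044
284 175 dx -0.0383 dz -0.0636 z 0.0004
blob [275 178   5  15  65]
277 178 dx -0.0782 dz -0.1108 z -0.0467
279 192 dx -0.0708 dz -0.1887 z -0.1247
275 186 dx -0.0926 dz -0.1693 z -0.1053
[-0.07, -13.6, 1.29] [-0.001, -0.018, -0.0]
[18.56, -14.61, -22.54] [-0.001, -0.018, -0.0]
[18.56, -10.61, -22.54] [-0.001, -0.018, -0.0]
```

Request:
step_arm(
  moves=[
    [0,-14.6,0,0,0,0,0],
    [0,-14.6,0,0,0,0,0],
    [0,-14.6,0,0,0,0,0],
    [0,-14.6,0,0,0,0,0],
    [18.5,-14.6,-22.5,0,-0.018,0,0],
    [18.5,-14.6,-22.5,0,-0.018,0,0],
    [18.5,-14.6,-22.5,0,-0.018,0,0],
    [18.5,-14.6,-22.5,0,-0.018,0,0],
    [18.5,-14.6,-22.5,0,-0.018,0,0],
    [18.5,-14.6,-22.5,0,-0.018,0,0],
    [18.5,-14.6,-22.5,0,-0.018,0,0],
    [18.5,-14.6,-22.5,0,-0.018,0,0],
    [18.5,-14.6,-22.5,0,-0.018,0,0],
    [18.5,-14.6,-22.5,0,-0.018,0,0],
    [18.5,-12.6,-22.5,0,-0.018,0,0],
    [18.5,-10.6,-22.5,0,-0.018,0,0],
    [18.5,-10.6,-22.5,0,-0.018,0,0],
    [18.5,-10.6,-22.5,0,-0.018,0,0],
  ],
)

```text
clock: 11.98
eef_pos: [0.6105, 0.2727, 0.1709]
tool_rot: [0.487, -0.487, -0.512, 0.513]
force: [0.3, 0.2, 0.3]
opening: 0.007
```

```bash
python3 - <<'E'
from side import *
s=manip.read_state();print(s["clock"],s["eef_pos"],s["opening"],s["force"],s["tool_rot"])
b=CA+np.pi/2;move((case(.09,.17),b),(case(.09,.106),b))
d=snap("wrist");g=cv2.GaussianBlur(d["image"],(3,3),0).mean(2)
f=np.array([np.cos(CA),np.sin(CA),0])
for x,z in((-.04,-.064),(-.04,.028),(.04,-.064)): print("panel pt",proj(d,s["eef_pos"]+x*f+[0,0,z]))
m=blobs(d,(18,110,40),(33,255,255))[1];print(np.where(np.diff(m[:,319].astype(int)))[0])
# slot & wall lines
for nm,x,y,z in (("rib3 inner F",-.03,.083,.09),("rib4 F",-.03,.097,.09),("inner wall F",-.046,.09,.1),("rim outer F",-.06,.09,.1),("rib3 B",.03,.083,.09),("rib4 B",.03,.097,.09),("wall B",.046,.09,.1)): print(nm,np.round(proj(d,case(y,z,x)),1))
L=[]
for v in (130,140,150,160,170,180,190,200,210,220):
    e=np.diff(g[v]);L.append((v,[(i,int(e[i])) for i in range(230,400) if abs(e[i])>14 and abs(e[i])==max(abs(e[i-2:i+3]))]))
for l in L: print(l)
for u in (270,285,350): 
    e=np.diff(g[:,u]);print(u,[(i,int(e[i])) for i in range(60,300) if abs(e[i])>14 and abs(e[i])==max(abs(e[i-2:i+3]))])
E
```

```text
11.9833 [0.61049791 0.272675   0.17085091] 0.007024345030324856 [0.32793282 0.15857032 0.34083435] [ 0.48708622 -0.48679421 -0.51230554  0.51314857]
[0.16, 0.08, -0.14] [-0.001, -0.001, -0.001]
[0.17, 6.48, -0.15] [-0.001, -0.001, -0.001]
panel pt [317.97928108 158.66777999]
panel pt [317.50668501 197.6062747 ]
panel pt [318.21992014 266.11845505]
[163 355]
rib3 inner F [310.7 170.5]
rib4 F [329.9 170.4]
inner wall F [320.4 150.3]
rim outer F [320.4 129.4]
rib3 B [311.4 245.7]
rib4 B [329.2 245.7]
wall B [320.4 270.3]
(130, [(355, 53)])
(140, [(355, 52)])
(150, [(354, 50)])
(160, [(254, -26), (262, 14), (265, -18), (273, 30), (301, 16), (310, -43), (329, 42), (347, -30), (354, 55)])
(170, [(255, -21), (274, 25), (309, -30), (325, -17), (329, 36), (346, -20), (354, 50)])
(180, [(310, 20), (326, -17), (353, 48)])
(190, [(309, 19), (327, -17), (353, 59)])
(200, [(308, 19), (328, -16), (353, 52)])
(210, [(308, 45), (329, -42), (352, 48)])
(220, [(308, 51), (328, -44), (352, 59)])
270 [(102, -14), (122, -37)]
285 [(106, -17), (122, -37), (150, 26), (170, -35), (223, 15), (245, 18), (252, -24)]
350 [(125, -47)]
```

Request:
step_arm(
  moves=[
    [0.1,1,0,0,0,0,0],
    [0.1,2,0,0,0,0,0],
    [0.1,3,0,0,0,0,0],
    [0.1,3,0,0,0,0,0],
  ],
)

```text
clock: 12.37
eef_pos: [0.6106, 0.2743, 0.1377]
tool_rot: [0.487, -0.486, -0.512, 0.514]
force: [-0.3, -0.4, -0.9]
opening: 0.0072
```

Request:
step_arm(
  moves=[
    [0,1,0,0,0,0,0],
    [0,2,0,0,0,0,0],
    [0,2.8,0,0,0,0,0],
    [0,3.3,0,0,0,0,0],
    [0,3.3,0,0,0,0,0],
    [0,3.3,0,0,0,0,0],
  ],
)

```text
clock: 12.87
eef_pos: [0.6115, 0.2747, 0.1071]
tool_rot: [0.487, -0.487, -0.513, 0.513]
force: [-0.1, 0.3, -0.6]
opening: 0.0069
```

```bash
python3 - <<'E'
from h import *
a=RA+np.pi/2
move((rack(.023,.215),a),(rack(.023,.076),a))
E
```

```text
[-44.63, -10.78, 4.42] [-0.001, -0.091, -0.0]
[-44.62, 3.12, 4.41] [-0.001, -0.091, -0.0]
```

Request:
step_arm(
  moves=[
    [0,0.1,0,0,0,0,0],
    [0,0.1,0,0,0,0,0.28],
    [0,0.1,0,0,0,0,0.28],
    [0,0.1,0,0,0,0,0.28],
    [0,-3,0,0,0,0,0.28],
    [0,-7,0,0,0,0,0.28],
    [0,-10.8,0,0,0,0,0.28],
    [-44.6,-10.8,4.4,0,-0.091,0,0.28],
    [-44.6,-10.8,4.4,0,-0.091,0,0.28],
    [-44.6,-10.8,4.4,0,-0.091,0,0.28],
    [-44.6,-10.8,4.4,0,-0.091,0,0.28],
    [-44.6,-10.8,4.4,0,-0.091,0,0.28],
    [-44.6,-10.8,4.4,0,-0.091,0,0.28],
    [-44.6,-10.8,4.4,0,-0.091,0,0.28],
    [-44.6,-10.8,4.4,0,-0.091,0,0.28],
    [-44.6,-10.8,4.4,0,-0.091,0,0.28],
    [-44.6,-10.8,4.4,0,-0.091,0,0.28],
    [-44.6,-10.8,4.4,0,-0.091,0,0.28],
    [-44.6,-10.8,4.4,0,-0.091,0,0.28],
    [-44.6,-7,4.4,0,-0.091,0,0.28],
  ],
  force=40,
)

```text
clock: 14.53
eef_pos: [0.5939, -0.1759, 0.1832]
tool_rot: [-0.461, 0.467, 0.535, -0.532]
force: [3.1, -0.3, 0.2]
opening: 0.0238
```

```bash
python3 - <<'E'
from side import *
s=manip.read_state();print(s["clock"],s["eef_pos"])
a=RA+np.pi/2
move((rack(.023,.076),a))
p=s["eef_pos"].copy()
d=manip.snapshot("scene");m=blobs(d,*Y,20)[0];print([ (c,st) for c,st in m if 330<c[0]<420])
print("expect yellow top centre px",proj(d,case(.09,.132)),proj(d,case(.09,.132,-.04)),proj(d,case(.09,.132,.04)))
w=manip.snapshot("wrist");mm=blobs(w,(105,110,40),(125,255,255))[1]
for v in(170,190,210,230): print(v,np.where(np.diff(mm[v,250:400].astype(int)))[0]+250)
print(proj(w,rack(.023,.104,-.04)),proj(w,rack(.023,.104,.04)))
E
```

```text
14.5333 [ 0.5938723  -0.17585866  0.18315036]
[0.35, 10.71, 0.37] [0.009, -0.003, -0.004]
[([397.1, 114.7], [388, 101, 21, 30, 484]), ([369.7, 163.1], [364, 153, 16, 22, 192])]
expect yellow top centre px [375.06334163 158.94595726] [365.88732941 153.46616774] [384.44139759 164.54640454]
170 [312 323]
190 [312 323]
210 [312 323]
230 [312 323]
[317.71265985 160.16824645] [318.0847858  265.92577407]
```

Request:
step_arm(
  moves=[
    [0.1,4,0.2,0,0,0,0.28],
    [0.1,8,0.2,0,0,0,0.28],
    [0.1,10.7,0.2,0,0,0,0.28],
    [0.1,10.7,0.2,0,0,0,0.28],
    [0.1,10.7,0.2,0,0,0,0.28],
    [0.1,10.7,0.2,0,0,0,0],
    [0.1,10.7,0.2,0,0,0,0],
    [0.1,10.7,0.2,0,0,0,0],
    [0.1,10.7,0.2,0,0,0,0],
    [0.1,10.7,0.2,0,0,0,0],
  ],
  force=40,
)

```text
clock: 15.47
eef_pos: [0.5907, -0.1725, 0.0733]
tool_rot: [-0.461, 0.464, 0.535, -0.534]
force: [-0.1, 1.7, 9.5]
opening: 0.0071
```

```bash
python3 - <<'E'
from h import *
s=manip.read_state();print(s["clock"],s["eef_pos"],s["opening"],s["force"],rack(.023,.076))
b=CA+np.pi/2
move((case(.05,.215),b),(case(.05,.17),b))
E
```

```text
15.4667 [ 0.59071445 -0.17250993  0.0733455 ] 0.007119105367734774 [-0.11748842  1.73516357  9.52656281] [np.float64(0.5907195345247732), np.float64(-0.17323514668912085), 0.076]
[39.92, -14.19, -8.17] [0.004, 0.091, -0.001]
[39.93, -9.69, -8.15] [0.004, 0.091, -0.001]
```

Request:
step_arm(
  moves=[
    [0,-4,0,0,0,0,0],
    [0,-8,0,0,0,0,0],
    [0,-12,0,0,0,0,0],
    [0,-14.2,0,0,0,0,0],
    [39.9,-14.2,-8.2,0,0.091,0,0],
    [39.9,-14.2,-8.2,0,0.091,0,0],
    [39.9,-14.2,-8.2,0,0.091,0,0],
    [39.9,-14.2,-8.2,0,0.091,0,0],
    [39.9,-14.2,-8.2,0,0.091,0,0],
    [39.9,-14.2,-8.2,0,0.091,0,0],
    [39.9,-14.2,-8.2,0,0.091,0,0],
    [39.9,-14.2,-8.2,0,0.091,0,0],
    [39.9,-14.2,-8.2,0,0.091,0,0],
    [39.9,-14.2,-8.2,0,0.091,0,0],
    [39.9,-14.2,-8.2,0,0.091,0,0],
    [39.9,-12,-8.2,0,0.091,0,0],
    [39.9,-9.7,-8.2,0,0.091,0,0],
    [39.9,-9.7,-8.2,0,0.091,0,0],
  ],
)

```text
clock: 16.97
eef_pos: [0.6119, 0.2342, 0.165]
tool_rot: [0.487, -0.486, -0.512, 0.514]
force: [-1.3, -0.9, -1.5]
opening: 0.0073
```

```bash
cat > chk.py <<'E'
import sys
from h import *
y=float(sys.argv[1]);lo,hi=eval(sys.argv[2])
s=manip.read_state();print(s["clock"],s["eef_pos"],s["opening"],s["force"])
b=CA+np.pi/2;move((case(y,.17),b),(case(y,.106),b))
d=manip.snapshot("wrist");m=blobs(d,lo,hi)[1];print("panel front-bottom v",np.where(np.diff(m[:,319].astype(int)))[0])
for x,z in((-.04,-.0615),(-.04,.0305)): print("pred",proj(d,s["eef_pos"]+x*np.array([np.cos(CA),np.sin(CA),0])+[0,0,z]))
print("slot px F",proj(d,case(y-.007,.09,-.034)),proj(d,case(y+.007,.09,-.034)))
g=cv2.GaussianBlur(d["image"],(3,3),0).mean(2)
for v in(155,162,168):
    e=np.diff(g[v]);print(v,[(i,int(e[i])) for i in range(270,370) if abs(e[i])>12 and abs(e[i])==max(abs(e[i-2:i+3]))])
E
python3 chk.py .05 "(105,110,40),(125,255,255)"
```

```text
16.9667 [0.61185728 0.23422719 0.16501959] 0.0072818194489337055 [-1.2628547  -0.92915495 -1.49641985]
[0.01, -0.5, -0.2] [-0.003, 0.0, -0.001]
[0.02, 5.9, -0.22] [-0.003, 0.0, -0.001]
panel front-bottom v [162 355]
pred [318.0689042  159.43065313]
pred [317.51847159 199.24026029]
slot px F [308.38266604 167.60468197] [328.1415574  167.59711305]
155 [(270, 35), (304, 18), (307, -42), (327, 28), (348, 15), (364, -29)]
162 [(270, 42), (304, 17), (307, -47), (327, 33), (364, -19)]
168 [(271, 37), (304, 20), (307, -53), (311, 19), (327, 39), (364, -18)]
```

Request:
step_arm(
  moves=[
    [0,1,0,0,0,0,0],
    [0,2,0,0,0,0,0],
    [0,3,0,0,0,0,0],
    [0,3,0,0,0,0,0],
  ],
)

```text
clock: 17.35
eef_pos: [0.6124, 0.234, 0.1354]
tool_rot: [0.487, -0.487, -0.512, 0.514]
force: [-0.7, 0.4, -0.8]
opening: 0.0074
```

Request:
step_arm(
  moves=[
    [0,1,0,0,0,0,0],
    [0,2,0,0,0,0,0],
    [0,2.7,0,0,0,0,0],
    [0,3.1,0,0,0,0,0],
    [0,3.1,0,0,0,0,0],
  ],
)

```text
clock: 17.77
eef_pos: [0.6125, 0.2342, 0.105]
tool_rot: [0.487, -0.487, -0.512, 0.513]
force: [-0.4, -0.0, -0.4]
opening: 0.0074
```

```bash
python3 - <<'E'
from h import *
s=manip.read_state();print(s["clock"],s["eef_pos"],s["force"])
a=RA+np.pi/2
move((rack(-.023,.215),a),(rack(-.023,.076),a))
E
```

```text
17.7667 [0.61252426 0.23420441 0.10504122] [-0.38409907 -0.0049715  -0.37419955]
[-45.16, -10.97, 3.9] [-0.002, -0.091, -0.0]
[-45.15, 2.93, 3.88] [-0.002, -0.091, -0.0]
```

Request:
step_arm(
  moves=[
    [0,0.1,0,0,0,0,0.28],
    [0,0.1,0,0,0,0,0.28],
    [0,0.1,0,0,0,0,0.28],
    [0,-3,0,0,0,0,0.28],
    [0,-7,0,0,0,0,0.28],
    [0,-11,0,0,0,0,0.28],
    [-45.1,-11,3.9,0,-0.091,0,0.28],
    [-45.1,-11,3.9,0,-0.091,0,0.28],
    [-45.1,-11,3.9,0,-0.091,0,0.28],
    [-45.1,-11,3.9,0,-0.091,0,0.28],
    [-45.1,-11,3.9,0,-0.091,0,0.28],
    [-45.1,-11,3.9,0,-0.091,0,0.28],
    [-45.1,-11,3.9,0,-0.091,0,0.28],
    [-45.1,-11,3.9,0,-0.091,0,0.28],
    [-45.1,-11,3.9,0,-0.091,0,0.28],
    [-45.1,-11,3.9,0,-0.091,0,0.28],
    [-45.1,-11,3.9,0,-0.091,0,0.28],
    [-45.1,-11,3.9,0,-0.091,0,0.28],
    [-45.1,-8,3.9,0,-0.091,0,0.28],
    [-45.1,-8,3.9,0,-0.091,0,0.28],
  ],
  force=40,
)

```text
clock: 19.43
eef_pos: [0.5961, -0.2182, 0.1824]
tool_rot: [0.465, -0.462, -0.534, 0.535]
force: [-2.1, 0.6, -1.4]
opening: 0.0237
```

```bash
cat > pk.py <<'E'
import sys
from side import *
y=float(sys.argv[1]);lo,hi=eval(sys.argv[2])
s=manip.read_state();print(s["clock"],s["eef_pos"]);move((rack(y,.076),RA+np.pi/2))
w=manip.snapshot("wrist");mm=blobs(w,lo,hi)[1]
for v in(170,200,230): print(v,np.where(np.diff(mm[v,270:370].astype(int)))[0]+270)
E
python3 pk.py -.023 "(45,90,30),(85,255,255)"
```

```text
19.4333 [ 0.59605538 -0.21821408  0.18238816]
[-0.1, 10.64, -0.16] [-0.004, -0.001, 0.002]
170 [311 321]
200 [311 322]
230 [312 322]
```

Request:
step_arm(
  moves=[
    [-0.1,4,-0.1,0,0,0,0.28],
    [-0.1,8,-0.1,0,0,0,0.28],
    [-0.1,10.7,-0.1,0,0,0,0.28],
    [-0.1,10.7,-0.1,0,0,0,0.28],
    [-0.1,10.7,-0.1,0,0,0,0.28],
    [-0.1,10.7,-0.1,0,0,0,0],
    [-0.1,10.7,-0.1,0,0,0,0],
    [-0.1,10.7,-0.1,0,0,0,0],
    [-0.1,10.7,-0.1,0,0,0,0],
    [-0.1,10.7,-0.1,0,0,0,0],
  ],
  force=40,
)

```text
clock: 20.32
eef_pos: [0.6006, -0.2193, 0.0825]
tool_rot: [-0.461, 0.464, 0.535, -0.534]
force: [-0.3, 1.6, 10.3]
opening: 0.007
```

```bash
python3 - <<'E'
from h import *
s=manip.read_state();print(s["clock"],s["eef_pos"],s["opening"],s["force"],rack(-.023,.076))
b=CA+np.pi/2
move((case(.01,.215),b),(case(.01,.17),b))
E
```

```text
20.3167 [ 0.60058598 -0.21933022  0.08249379] 0.007013161466152379 [-0.25338619  1.56865582 10.30464027] [np.float64(0.5972804654752267), np.float64(-0.21876485331087916), 0.076]
[40.71, -13.3, -7.49] [0.004, 0.091, -0.002]
[40.72, -8.8, -7.47] [0.004, 0.091, -0.002]
```

Request:
step_arm(
  moves=[
    [0,0,0,0,0,0,0.25],
    [0,0,0,0,0,0,0.25],
    [0,0.7,0.3,0,0,0,0.25],
    [0,0.7,0.3,0,0,0,0.25],
    [0,0.7,0.3,0,0,0,0.25],
    [0,0.7,0.3,0,0,0,0],
    [0,0.7,0.3,0,0,0,0],
    [0,0.7,0.3,0,0,0,0],
    [0,0.7,0.3,0,0,0,0],
  ],
)

```text
clock: 21.07
eef_pos: [0.5959, -0.2193, 0.0723]
tool_rot: [0.463, -0.463, -0.534, 0.534]
force: [0.4, 0.2, -0.5]
opening: 0.0075
```

```bash
python3 - <<'E'
from h import *
s=manip.read_state();print(s["clock"],s["eef_pos"],s["opening"],s["force"],rack(-.023,.076))
b=CA+np.pi/2
move((case(.01,.215),b),(case(.01,.17),b))
E
```

```text
21.0667 [ 0.59586951 -0.21929051  0.072292  ] 0.007533408239432196 [ 0.41020593  0.21556288 -0.50130514] [np.float64(0.5972804654752267), np.float64(-0.21876485331087916), 0.076]
[40.67, -14.27, -7.89] [-0.0, 0.091, 0.0]
[40.67, -9.77, -7.89] [-0.0, 0.091, 0.0]
```

Request:
step_arm(
  moves=[
    [0,-4,0,0,0,0,0],
    [0,-8,0,0,0,0,0],
    [0,-12,0,0,0,0,0],
    [0,-14.2,0,0,0,0,0],
    [40.7,-14.2,-7.9,0,0.091,0,0],
    [40.7,-14.2,-7.9,0,0.091,0,0],
    [40.7,-14.2,-7.9,0,0.091,0,0],
    [40.7,-14.2,-7.9,0,0.091,0,0],
    [40.7,-14.2,-7.9,0,0.091,0,0],
    [40.7,-14.2,-7.9,0,0.091,0,0],
    [40.7,-14.2,-7.9,0,0.091,0,0],
    [40.7,-14.2,-7.9,0,0.091,0,0],
    [40.7,-14.2,-7.9,0,0.091,0,0],
    [40.7,-14.2,-7.9,0,0.091,0,0],
    [40.7,-14.2,-7.9,0,0.091,0,0],
    [40.7,-14.2,-7.9,0,0.091,0,0],
    [40.7,-12,-7.9,0,0.091,0,0],
    [40.7,-9.7,-7.9,0,0.091,0,0],
    [40.7,-9.7,-7.9,0,0.091,0,0],
  ],
)

```text
clock: 22.65
eef_pos: [0.6143, 0.1932, 0.1653]
tool_rot: [0.488, -0.486, -0.511, 0.514]
force: [-1.2, -0.9, -2.6]
opening: 0.0076
```

```bash
python3 chk.py .01 "(45,90,30),(85,255,255)"
```

```text
22.65 [0.61428745 0.19324937 0.16534989] 0.007587647876165101 [-1.16909155 -0.9495186  -2.56473497]
[0.11, -0.47, -0.17] [-0.005, -0.001, -0.002]
[0.12, 5.93, -0.21] [-0.005, -0.001, -0.002]
panel front-bottom v [165 355]
pred [318.02111038 159.60476697]
pred [317.30793175 198.99847032]
slot px F [309.85889166 167.33803516] [329.58606988 167.30351529]
155 [(271, 31), (309, -43), (328, 23), (359, 17), (366, -32)]
162 [(272, 37), (303, 21), (309, -49), (328, 32), (365, -26)]
168 [(272, 47), (303, 18), (309, -54), (328, 39), (365, -30)]
```

Request:
step_arm(
  moves=[
    [0.1,1,0.1,0,0,0,0],
    [0.1,2,0.1,0,0,0,0],
    [0.1,3,0.1,0,0,0,0],
    [0.1,3,0.1,0,0,0,0],
  ],
)

```text
clock: 23.03
eef_pos: [0.6142, 0.1954, 0.1373]
tool_rot: [0.487, -0.486, -0.512, 0.514]
force: [-1.7, 0.3, -1.2]
opening: 0.0074
```

Request:
step_arm(
  moves=[
    [0,1,0,0,0,0,0],
    [0,2,0,0,0,0,0],
    [0,2.7,0,0,0,0,0],
    [0,3.1,0,0,0,0,0],
    [0,3.1,0,0,0,0,0],
  ],
)

```text
clock: 23.45
eef_pos: [0.6143, 0.1956, 0.1071]
tool_rot: [0.487, -0.486, -0.512, 0.513]
force: [0.8, 0.3, -1.0]
opening: 0.0072
```

```bash
python3 - <<'E'
from h import *
s=manip.read_state();print(s["clock"],s["eef_pos"],s["force"])
a=RA+np.pi/2
move((rack(-.069,.215),a),(rack(-.069,.076),a))
E
```

```text
23.45 [0.61432561 0.19562148 0.107063  ] [ 0.78703053  0.26988636 -1.0276405 ]
[-45.88, -10.77, 3.47] [-0.002, -0.091, -0.0]
[-45.87, 3.13, 3.44] [-0.002, -0.091, -0.0]
```

Request:
step_arm(
  moves=[
    [0,0.4,0,0,0,0,0],
    [0,0.4,0,0,0,0,0],
    [0,0.4,0,0,0,0,0.28],
    [0,0.4,0,0,0,0,0.28],
    [0,0.4,0,0,0,0,0.28],
    [0,-3,0,0,0,0,0.28],
    [0,-7,0,0,0,0,0.28],
    [0,-11,0,0,0,0,0.28],
    [0,-11,0,0,0,0,0.28],
  ],
  force=40,
)

```text
clock: 24.2
eef_pos: [0.6173, 0.1965, 0.2268]
tool_rot: [-0.485, 0.489, 0.516, -0.51]
force: [1.8, -0.3, 1.1]
opening: 0.0236
```

Request:
step_arm(
  moves=[
    [-45.9,0,3.4,0,-0.091,0,0.28],
    [-45.9,0,3.4,0,-0.091,0,0.28],
    [-45.9,0,3.4,0,-0.091,0,0.28],
    [-45.9,0,3.4,0,-0.091,0,0.28],
    [-45.9,0,3.4,0,-0.091,0,0.28],
    [-45.9,0,3.4,0,-0.091,0,0.28],
    [-45.9,0,3.4,0,-0.091,0,0.28],
    [-45.9,0,3.4,0,-0.091,0,0.28],
    [-45.9,0,3.4,0,-0.091,0,0.28],
    [-45.9,0,3.4,0,-0.091,0,0.28],
    [-45.9,0,3.4,0,-0.091,0,0.28],
    [-45.9,0,3.4,0,-0.091,0,0.28],
    [-45.9,0,3.4,0,-0.091,0,0.28],
    [-45.9,3,3.4,0,-0.091,0,0.28],
    [-45.9,3,3.4,0,-0.091,0,0.28],
    [-45.9,3,3.4,0,-0.091,0,0.28],
    [-45.9,3,3.4,0,-0.091,0,0.28],
  ],
)

```text
clock: 25.62
eef_pos: [0.6053, -0.2634, 0.1896]
tool_rot: [-0.462, 0.463, 0.535, -0.535]
force: [-0.4, 0.1, 0.7]
opening: 0.0241
```

```bash
python3 pk.py -.069 "(0,130,60),(7,255,255)"
```

```text
25.6167 [ 0.60526544 -0.26340546  0.18959522]
[-0.06, 11.36, 0.16] [0.001, 0.001, -0.0]
170 [311 322]
200 [312 322]
230 [312 322]
```

Request:
step_arm(
  moves=[
    [-0.1,4,0.1,0,0,0,0.28],
    [-0.1,8,0.1,0,0,0,0.28],
    [-0.1,11.3,0.1,0,0,0,0.28],
    [-0.1,11.3,0.1,0,0,0,0.28],
    [-0.1,11.3,0.1,0,0,0,0.28],
    [-0.1,11.3,0.1,0,0,0,0.28],
  ],
)

```text
clock: 26.17
eef_pos: [0.6055, -0.2659, 0.0783]
tool_rot: [-0.462, 0.464, 0.535, -0.534]
force: [0.2, -0.6, 0.4]
opening: 0.0238
```

Request:
step_arm(
  moves=[
    [0,0,0,0,0,0,0],
    [0,0,0,0,0,0,0],
    [0,0,0,0,0,0,0],
    [0,0,0,0,0,0,0],
    [0,0,0,0,0,0,0],
  ],
  force=40,
)

```text
clock: 26.58
eef_pos: [0.6056, -0.2655, 0.0784]
tool_rot: [-0.462, 0.464, 0.535, -0.534]
force: [-1.3, 4.2, 11.8]
opening: 0.0074
```

```bash
python3 - <<'E'
from h import *
s=manip.read_state();print(s["clock"],s["eef_pos"],s["opening"],s["force"],rack(-.069,.076))
b=CA+np.pi/2
move((case(-.03,.215),b),(case(-.03,.17),b))
E
```

```text
26.5833 [ 0.60562573 -0.26549651  0.07837919] 0.007440096719644316 [-1.34732229  4.237374   11.84880494] [np.float64(0.6038413964256802), np.float64(-0.26429455993263745), 0.076]
[41.38, -13.68, -7.3] [0.004, 0.091, -0.001]
[41.38, -9.18, -7.28] [0.004, 0.091, -0.001]
```

Request:
step_arm(
  moves=[
    [0,-4,0,0,0,0,0],
    [0,-8,0,0,0,0,0],
    [0,-12,0,0,0,0,0],
    [0,-14,0,0,0,0,0],
    [41.4,-14,-7.3,0,0.091,0,0],
    [41.4,-14,-7.3,0,0.091,0,0],
    [41.4,-14,-7.3,0,0.091,0,0],
    [41.4,-14,-7.3,0,0.091,0,0],
    [41.4,-14,-7.3,0,0.091,0,0],
    [41.4,-14,-7.3,0,0.091,0,0],
    [41.4,-14,-7.3,0,0.091,0,0],
    [41.4,-14,-7.3,0,0.091,0,0],
    [41.4,-14,-7.3,0,0.091,0,0],
    [41.4,-14,-7.3,0,0.091,0,0],
    [41.4,-14,-7.3,0,0.091,0,0],
    [41.4,-14,-7.3,0,0.091,0,0],
    [41.4,-11,-7.3,0,0.091,0,0],
    [41.4,-9.2,-7.3,0,0.091,0,0],
    [41.4,-9.2,-7.3,0,0.091,0,0],
  ],
)

```text
clock: 28.17
eef_pos: [0.616, 0.1531, 0.1649]
tool_rot: [0.488, -0.486, -0.511, 0.514]
force: [-1.0, -1.5, -1.8]
opening: 0.0071
```

```bash
python3 chk.py -.03 "(0,130,60),(7,255,255)"
```

```text
28.1667 [0.61599303 0.15307011 0.16491204] 0.007120573894928097 [-0.96089883 -1.46666374 -1.798181  ]
[0.14, -0.51, -0.21] [-0.004, -0.001, -0.001]
[0.14, 5.89, -0.24] [-0.004, -0.001, -0.001]
panel front-bottom v [159 354]
pred [317.96801507 159.48326258]
pred [317.35733921 199.22321863]
slot px F [310.08500577 167.86734645] [329.85004361 167.82822569]
155 [(284, 30), (309, -26), (329, 23), (366, -44)]
162 [(285, 39), (309, -29), (329, 24), (366, -31)]
168 [(285, 44), (309, -37), (329, 31), (365, -33)]
```

Request:
step_arm(
  moves=[
    [0.1,0,-0.2,0,0,0,0],
    [0.1,1,-0.2,0,0,0,0],
    [0.1,2,-0.2,0,0,0,0],
    [0.1,3,-0.2,0,0,0,0],
    [0.1,3,-0.2,0,0,0,0],
  ],
)

```text
clock: 28.63
eef_pos: [0.6182, 0.1554, 0.1349]
tool_rot: [0.487, -0.486, -0.512, 0.514]
force: [-0.6, -0.7, -1.8]
opening: 0.0073
```

Request:
step_arm(
  moves=[
    [0,1,0,0,0,0,0],
    [0,2,0,0,0,0,0],
    [0,2.6,0,0,0,0,0],
    [0,2.6,0,0,0,0,0],
    [0,2.6,0,0,0,0,0],
  ],
)

```text
clock: 29.05
eef_pos: [0.6188, 0.1557, 0.1109]
tool_rot: [0.487, -0.487, -0.513, 0.513]
force: [0.1, -0.6, -1.0]
opening: 0.0071
```

```bash
python3 - <<'E'
from h import *
s=manip.read_state();print(s["clock"],s["eef_pos"],s["force"])
d=manip.snapshot("top");c=[x for x in blobs(d,(10,110,90),(22,255,255),4)[0] if 300<x[0][0]<360 and 210<x[0][1]<250];print(c)
h=cv2.cvtColor(d["image"],cv2.COLOR_RGB2HSV)[215:252,315:355];m=((h[...,1]<40)&(h[...,2]>175)).astype(np.uint8);n,_,st,cc=cv2.connectedComponentsWithStats(m);print(st[1:],cc[1:]+[315,215])
E
```

```text
29.05 [0.61884457 0.15574335 0.11087527] [ 0.06816728 -0.60578685 -1.04593624]
[([332.1, 233.1], [330, 231, 5, 5, 22])]
[[11 12 13 13 94]] [[330.95744681 232.65957447]]
```

```bash
python3 - <<'E'
from h import *
d=manip.snapshot("top");g=plane(d,332.1,233.1,.092);print(g)
print("foot",plane(d,331,232.7,.032))
move(([g[0],g[1],.215],r_(3)))
E
```

```text
[ 0.42271733 -0.01333336  0.092     ]
foot [ 0.42241632 -0.00975529  0.032     ]
[-15.87, -10.34, 20.52] [0.0, 1.571, 0.001]
```

Request:
step_arm(
  moves=[
    [0,0.3,0,0,0,0,0],
    [0,0.3,0,0,0,0,0],
    [0,0.3,0,0,0,0,0.28],
    [0,0.3,0,0,0,0,0.28],
    [0,0.3,0,0,0,0,0.28],
    [0,-3,0,0,0,0,0.28],
    [0,-7,0,0,0,0,0.28],
    [0,-11,0,0,0,0,0.28],
    [0,-11,0,0,0,0,0.6],
  ],
)

```text
clock: 29.9
eef_pos: [0.6215, 0.1563, 0.2296]
tool_rot: [-0.485, 0.489, 0.516, -0.51]
force: [-0.0, 0.3, 1.7]
opening: 0.0349
```

Request:
step_arm(
  moves=[
    [-16,0,20.5,0,1.571,0,0.6],
    [-16,0,20.5,0,1.571,0,0.6],
    [-16,0,20.5,0,1.571,0,0.6],
    [-16,0,20.5,0,1.571,0,0.6],
    [-16,0,20.5,0,1.571,0,0.6],
    [-16,0,20.5,0,1.571,0,0.6],
    [-16,0,20.5,0,1.571,0,0.6],
    [-16,0,20.5,0,1.571,0,0.6],
    [-16,0,20.5,0,1.571,0,0.6],
    [-16,0,20.5,0,1.571,0,0.6],
    [-16,0,20.5,0,1.571,0,0.6],
    [-16,0,20.5,0,1.571,0,0.6],
    [-16,0,20.5,0,1.571,0,0.6],
    [-16,0,20.5,0,1.571,0,0.6],
    [-16,0,20.5,0,1.571,0,0.6],
    [-16,0,20.5,0,1.571,0,0.6],
  ],
)

```text
clock: 31.23
eef_pos: [0.4228, -0.0147, 0.2214]
tool_rot: [-0.707, 0.707, 0.019, -0.019]
force: [0.5, -0.0, -0.1]
opening: 0.0513
```

```bash
python3 - <<'E'
from h import *
s=manip.read_state();print(s["clock"],s["eef_pos"],s["tool_rot"],s["joints"])
w=manip.snapshot("wrist");wi=w["image"][:,:,::-1];si=manip.snapshot("scene")["image"][90:290,230:430,::-1]
cv2.imwrite("pics/c2.png",np.hstack([cv2.resize(wi[:,150:490],(340,400)),cv2.resize(si,(400,400),interpolation=cv2.INTER_CUBIC)]))
import pickle;pickle.dump(w,open("w_g.pkl","wb"))
t=manip.snapshot("top");print([x for x in blobs(t,(10,110,90),(22,255,255),4)[0] if 290<x[0][0]<370 and 200<x[0][1]<260])
E
```

```text
31.2333 [ 0.42284604 -0.01470112  0.22139906] [-0.7068404   0.70684192  0.01947352 -0.01928539] [-3.47638183e-02  5.72428285e-02 -2.40732042e-01  1.27255578e+00
  1.43844957e-05  1.48121228e+00]
[]
```

View pics/c2.png

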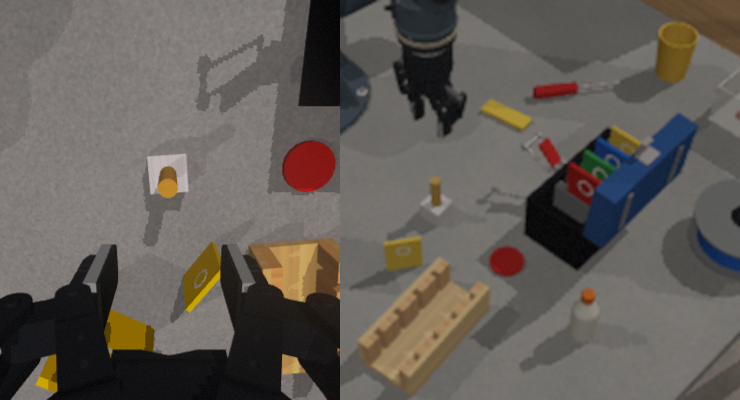

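```bash
python3 - <<'E'
from h import *
import pickle
w=pickle.load(open("w_g.pkl","rb"));s=manip.read_state()
b,_=blobs(w,(10,110,60),(22,255,255),20);print([x for x in b if 280<x[0][0]<360 and 140<x[0][1]<220])
print("stem top",plane(w,318,187.5,.092))
h=cv2.cvtColor(w["image"],cv2.COLOR_RGB2HSV);m=((h[...,1]<30)&(h[...,2]>200)).astype(np.uint8);m[:140]=0;m[215:]=0;m[:,:280]=0;m[:,350:]=0
pts=cv2.findNonZero(m);print(cv2.minAreaRect(pts));
hull=cv2.convexHull(pts);print(cv2.approxPolyDP(hull,4,True)[:,0].tolist())
for u,v in ((298,156),(336,152),(337,190),(299,194)): print(plane(w,u,v,.032))
E
```

```text
[([317.6, 182.7], [308, 167, 20, 31, 496])]
stem top [ 0.42193905 -0.01113054  0.092     ]Traceback (most recent call last):
  File "<stdin>", line 7, in <module>
cv2.error: OpenCV(4.12.0) /io/opencv/modules/imgproc/src/convhull.cpp:143: error: (-215:Assertion failed) total >= 0 && (depth == CV_32F || depth == CV_32S) in function 'convexHull'
```

```bash
python3 - <<'E'
from h import *
move(([.422,-.0115,.10],r_(8)),([.422,-.0115,.058],r_(8)))
E
```

```text
[-0.07, 12.13, 0.33] [0.0, -0.086, 0.0]
[-0.07, 16.33, 0.33] [0.0, -0.086, 0.0]
```

Request:
step_arm(
  moves=[
    [-0.1,4,0.3,0,-0.086,0,0.6],
    [-0.1,8,0.3,0,-0.086,0,0.6],
    [-0.1,12,0.3,0,-0.086,0,0.6],
    [-0.1,15,0.3,0,-0.086,0,0.6],
    [-0.1,16.3,0.3,0,-0.086,0,0.6],
    [-0.1,16.3,0.3,0,-0.086,0,0.6],
    [-0.1,16.3,0.3,0,-0.086,0,0.6],
    [-0.1,16.3,0.3,0,-0.086,0,0],
    [-0.1,16.3,0.3,0,-0.086,0,0],
    [-0.1,16.3,0.3,0,-0.086,0,0],
    [-0.1,16.3,0.3,0,-0.086,0,0],
    [-0.1,16.3,0.3,0,-0.086,0,0],
    [-0.1,16.3,0.3,0,-0.086,0,0],
    [-0.1,16.3,0.3,0,-0.086,0,0],
  ],
  force=50,
)

```text
clock: 32.55
eef_pos: [0.4225, -0.0118, 0.0594]
tool_rot: [-0.705, 0.706, 0.05, -0.048]
force: [-1.9, 0.5, 8.6]
opening: 0.0167
```

```bash
python3 - <<'E'
from h import *
s=manip.read_state();print(s["clock"],s["eef_pos"],s["opening"],s["force"])
move((case(-.082,.2),CA),(case(-.082,.15),CA))
E
```

```text
32.55 [ 0.42253544 -0.01181372  0.05942498] 0.016717329378297213 [-1.85813363  0.48899325  8.62341136]
[21.24, -14.02, 8.6] [0.0, 0.086, 0.002]
[21.23, -9.02, 8.6] [0.0, 0.086, 0.002]
```

Request:
step_arm(
  moves=[
    [0,-4,0,0,0,0,0],
    [0,-8,0,0,0,0,0],
    [0,-12,0,0,0,0,0],
    [0,-14,0,0,0,0,0],
    [21.2,-14,8.6,0,0.086,0,0],
    [21.2,-14,8.6,0,0.086,0,0],
    [21.2,-14,8.6,0,0.086,0,0],
    [21.2,-14,8.6,0,0.086,0,0],
    [21.2,-14,8.6,0,0.086,0,0],
    [21.2,-14,8.6,0,0.086,0,0],
    [21.2,-14,8.6,0,0.086,0,0],
    [21.2,-14,8.6,0,0.086,0,0],
    [21.2,-12,8.6,0,0.086,0,0],
    [21.2,-10.5,8.6,0,0.086,0,0],
    [21.2,-10.5,8.6,0,0.086,0,0],
    [21.2,-10.5,8.6,0,0.086,0,0],
  ],
)

```text
clock: 33.88
eef_pos: [0.6188, 0.102, 0.1637]
tool_rot: [-0.707, 0.707, 0.018, -0.019]
force: [-0.5, 0.4, -1.0]
opening: 0.0164
```

```bash
python3 - <<'E'
from h import *
s=manip.read_state();print(s["clock"],s["eef_pos"],s["opening"],s["force"],s["tool_rot"])
move((case(-.082,.16),CA),(case(-.082,.102),CA))
w=snap("wrist","w_pocket",(120,520,60,360),1.8)
E
```

```text
33.8833 [0.61880188 0.10196318 0.1636754 ] 0.016429531120186604 [-0.46586222  0.37734713 -1.03864959] [-0.70679646  0.70694856  0.0178432  -0.01855034]
[0.2, 0.37, 0.05] [0.0, -0.001, -0.001]
[0.21, 6.17, 0.06] [0.0, -0.001, -0.001]
```

View pics/w_pocket.png

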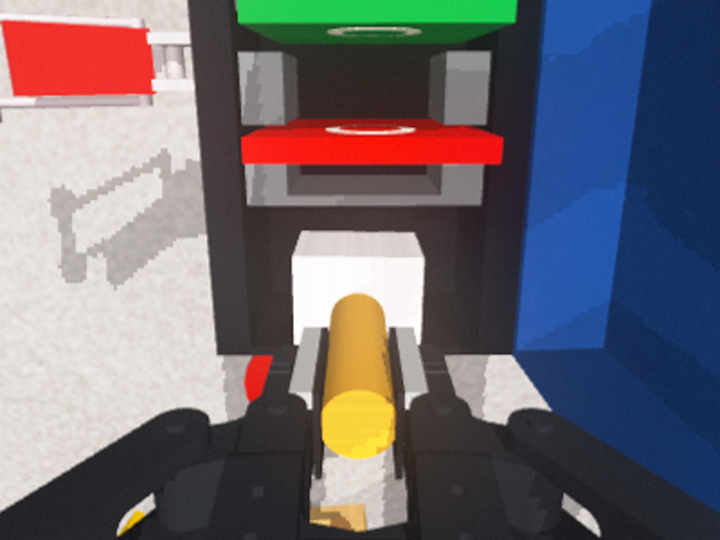

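Request:
step_arm(
  moves=[
    [0.2,1,0.1,0,0,0,0],
    [0.2,2,0.1,0,0,0,0],
    [0.2,3,0.1,0,0,0,0],
    [0.2,4,0.1,0,0,0,0],
    [0.2,4,0.1,0,0,0,0],
  ],
)

```text
clock: 34.35
eef_pos: [0.6204, 0.1035, 0.1205]
tool_rot: [-0.707, 0.707, 0.017, -0.02]
force: [-0.4, -0.1, -2.5]
opening: 0.0163
```

Request:
step_arm(
  moves=[
    [0,1,0,0,0,0,0],
    [0,1.8,0,0,0,0,0],
    [0,2.2,0,0,0,0,0],
    [0,2.2,0,0,0,0,0],
    [0,2.2,0,0,0,0,0],
  ],
)

```text
clock: 34.77
eef_pos: [0.6217, 0.1037, 0.1013]
tool_rot: [-0.707, 0.707, 0.018, -0.018]
force: [-0.6, -0.1, -1.7]
opening: 0.0163
```

Request:
step_arm(
  moves=[
    [0,0,0,0,0,0,0.45],
    [0,0,0,0,0,0,0.45],
    [0,0,0,0,0,0,0.45],
    [0,0,0,0,0,0,0.45],
    [0,-4,0,0,0,0,0.45],
    [0,-8,0,0,0,0,0.45],
    [0,-12,0,0,0,0,0.45],
    [0,-16,0,0,0,0,0.45],
    [0,-20,0,0,0,0,0.45],
    [0,-20,0,0,0,0,0.45],
  ],
)

```text
clock: 35.6
eef_pos: [0.6237, 0.104, 0.3104]
tool_rot: [0.707, -0.706, -0.023, 0.014]
force: [-0.0, 0.9, 0.8]
opening: 0.0384
```

```bash
python3 - <<'E'
from h import *
s=manip.read_state();print(s["clock"],s["eef_pos"],s["opening"])
move(([.56,.19,.31],CA+np.pi/2))
t=manip.snapshot("top");sc=manip.snapshot("scene")
a=cv2.resize(t["image"][120:215,220:320,::-1],(400,380),interpolation=cv2.INTER_CUBIC)
b=cv2.resize(sc["image"][125:225,310:410,::-1],(400,380),interpolation=cv2.INTER_CUBIC)
cv2.imwrite("pics/c3.png",np.hstack([a,b]))
E
```

```text
35.6 [0.62374303 0.10400852 0.31038484] 0.038397055048559656
[-5.92, -0.02, 8.92] [0.008, -1.571, 0.011]
```

View pics/c3.png

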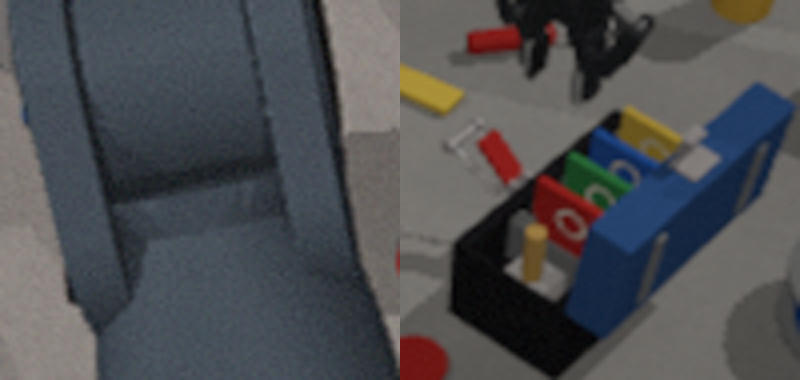

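```bash
python3 - <<'E'
from h import *
from scipy.optimize import minimize_scalar
d=manip.snapshot("scene")
obs={(0,.114):(399.3,146.8),(.04,.114):(408.3,151.8),(.04,-.114):(369.3,190.8),(0,-.114):(359.5,184.2)}
def P(ph,x,z,y): c,s=np.cos(ph),np.sin(ph); return case(y,.1+(-x*s*1)*1.0+z*c if 0 else .1-x*s+z*c,.06+x*c+z*s)
def r(ph): return sum(np.sum((proj(d,P(ph,-.12,z,y))-o)**2) for (z,y),o in obs.items())
for ph in np.arange(1.5,1.9,.05): print(round(ph,2),round(r(ph),1),end=" ")
o=minimize_scalar(r,bounds=(1.4,1.9),method="bounded");ph=o.x;print("\nphi",ph,o.fun)
for (z,y),q in obs.items(): print(q,np.round(proj(d,P(ph,-.12,z,y)),1))
for n,x,z in(("G",-.136,.0075),("seat",-.138,.014),("tongue end",-.148,.0075)): print(n,np.round(P(ph,x,z,0),4),np.round(proj(d,P(ph,x,z,0)),1))
E
```

```text
1.5 125.4 1.55 58.6 1.6 20.2 1.65 11.2 1.7 32.3 1.75 83.8 1.8 166.0 1.85 278.7 
phi 1.64007689577219 10.583453066060347
(399.3, 146.8) [399.6 146.4]
(408.3, 151.8) [409.6 152.8]
(369.3, 190.8) [367.8 191.9]
(359.5, 184.2) [357.4 184.6]
G [0.6933 0.1885 0.2352] [382.3 162.7]
seat [0.6999 0.1889 0.2367] [384.1 163.3]
tongue end [0.6941 0.1886 0.2471] [383.  160.1]
```

Request:
step_arm(
  moves=[
    [-5.9,0,8.9,0,-1.571,0,0.45],
    [-5.9,0,8.9,0,-1.571,0,0.45],
    [-5.9,0,8.9,0,-1.571,0,0.45],
    [-5.9,0,8.9,0,-1.571,0,0.45],
    [-5.9,0,8.9,0,-1.571,0,0.45],
    [-5.9,0,8.9,0,-1.571,0,0.45],
    [-5.9,0,8.9,0,-1.571,0,0.45],
    [-5.9,0,8.9,0,-1.571,0,0.45],
    [-5.9,0,8.9,0,-1.571,0,0.45],
    [-5.9,0,8.9,0,-1.571,0,0.45],
    [-5.9,0,8.9,0,-1.571,0,0.45],
    [-5.9,0,8.9,0,-1.571,0,0.45],
    [-5.9,0,8.9,0,-1.571,0,0.45],
    [-5.9,0,8.9,0,-1.571,0,0.45],
    [-5.9,0,8.9,0,-1.571,0,0.45],
  ],
)

```text
clock: 37.0
eef_pos: [0.5577, 0.1893, 0.3001]
tool_rot: [0.488, -0.487, -0.512, 0.513]
force: [-0.4, -0.4, 0.0]
opening: 0.0385
```

```bash
python3 - <<'E'
from h import *
b=CA+np.pi/2
move(([.693,.1885,.30],b),([.693,.1885,.265],b),([.693,.1885,.226],b))
E
```

```text
[-0.75, -0.01, -13.51] [-0.002, -0.003, -0.001]
[-0.75, 3.49, -13.52] [-0.002, -0.003, -0.001]
[-0.75, 7.39, -13.53] [-0.002, -0.003, -0.001]
```

Request:
step_arm(
  moves=[
    [-0.7,0,-13.5,0,0,0,0.45],
    [-0.7,0,-13.5,0,0,0,0.45],
    [-0.7,0,-13.5,0,0,0,0.45],
    [-0.7,0,-13.5,0,0,0,0.45],
    [-0.7,2,-13.5,0,0,0,0.45],
    [-0.7,3.5,-13.5,0,0,0,0.45],
    [-0.7,3.5,-13.5,0,0,0,0.45],
    [-0.7,3.5,-13.5,0,0,0,0.45],
  ],
)

```text
clock: 37.67
eef_pos: [0.6923, 0.1893, 0.2652]
tool_rot: [0.488, -0.487, -0.511, 0.513]
force: [-0.4, 0.4, 1.5]
opening: 0.0387
```

```bash
python3 - <<'E'
from h import *
s=manip.read_state();print(s["clock"],s["eef_pos"],s["opening"],s["force"])
move(([.693,.1885,.226],CA+np.pi/2))
a=manip.snapshot("wrist")["image"][150:400,220:420,::-1]
b=manip.snapshot("scene")["image"][115:215,340:420,::-1]
cv2.imwrite("pics/c4.png",np.hstack([cv2.resize(a,(400,500)),cv2.resize(b,(400,500),interpolation=cv2.INTER_CUBIC)]))
E
```

```text
37.6667 [0.69233657 0.1892918  0.26518313] 0.03870085984019707 [-0.44005275  0.39389008  1.49787118]
[-0.08, 3.92, -0.08] [-0.003, -0.002, -0.001]
```

View pics/c4.png

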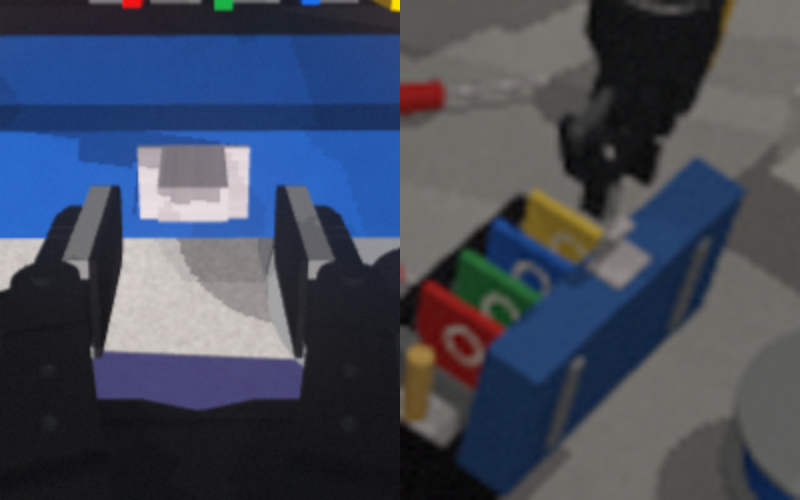

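```bash
python3 - <<'E'
from h import *
d=manip.snapshot("wrist")
def P(ph,x,z,y): c,s=np.cos(ph),np.sin(ph); return case(y,.1-x*s+z*c,.06+x*c+z*s)
for ph in (1.55,1.6,1.64,1.7,1.75): print(ph,"inner edge v",proj(d,P(ph,-.12,0,0))[1].round(1),"outer",proj(d,P(ph,-.12,.04,0))[1].round(1),"tongue end",proj(d,P(ph,-.148,.010,0)).round(1),proj(d,P(ph,-.148,.005,0)).round(1), "G",np.round(P(ph,-.136,.0075,0),4))
print("seen inner 215, outer 268; tongue top edge ~ v",150+145/2,"to lip end",150+190/2,"u",220+193/2)
E
```

```text
1.55 inner edge v 194.8 outer 252.0 tongue end [315.8 224.8] [315.8 216.3] G [0.6811 0.1879 0.2361]
1.6 inner edge v 203.7 outer 258.6 tongue end [315.9 236.5] [315.8 228.5] G [0.6879 0.1882 0.2357]
1.64 inner edge v 210.6 outer 263.5 tongue end [315.9 245.4] [315.9 237.7] G [0.6933 0.1885 0.2352]
1.7 inner edge v 220.5 outer 270.0 tongue end [316.  257.9] [316.  250.7] G [0.7013 0.1889 0.2339]
1.75 inner edge v 228.3 outer 274.9 tongue end [316.1 267.4] [316.  260.8] G [0.708  0.1893 0.2325]
seen inner 215, outer 268; tongue top edge ~ v 222.5 to lip end 245.0 u 316.5
```

Request:
step_arm(
  moves=[
    [0,0,-0.5,0,0,0,0.45],
    [0,2,-0.5,0,0,0,0.45],
    [0,3.9,-0.5,0,0,0,0.45],
    [0,3.9,-0.5,0,0,0,0.45],
    [0,3.9,-0.5,0,0,0,0.45],
    [0,3.9,-0.5,0,0,0,0],
    [0,3.9,-0.5,0,0,0,0],
    [0,3.9,-0.5,0,0,0,0],
    [0,3.9,-0.5,0,0,0,0],
    [0,3.9,-0.5,0,0,0,0],
  ],
  force=25,
)

```text
clock: 38.65
eef_pos: [0.6995, 0.1883, 0.2302]
tool_rot: [-0.486, 0.489, 0.513, -0.512]
force: [0.9, -10.9, 8.6]
opening: 0.0194
```

```bash
python3 - <<'E'
from h import *
s=manip.read_state();print(s["clock"],s["eef_pos"],s["opening"],s["force"])
p=s["eef_pos"]
def G(ph): c,s_=np.cos(ph),np.sin(ph); return np.array(case(0,.1+.136*s_+.0075*c,.06-.136*c+.0075*s_))
g0=G(1.67);print("G0",g0,"tcp-G",p-g0)
R0=q2R(s["tool_rot"])
for ph in np.arange(1.67,-.01,-.1).tolist()+[0]: print(round(ph,2),np.round(100*R0.inv().apply(G(ph)-g0),1).tolist())
E
```

```text
38.65 [0.69949285 0.18829121 0.230228  ] 0.019397167792675408 [  0.86125184 -10.85547103   8.57151894]
G0 [0.69732179 0.18873569 0.23458853] tcp-G [ 0.00217106 -0.00044448 -0.00436052]
1.67 [0.0, 0.0, 0.0]
1.57 [-0.0, -0.1, 1.4]
1.47 [-0.0, -0.2, 2.7]
1.37 [-0.0, -0.0, 4.1]
1.27 [-0.0, 0.2, 5.4]
1.17 [-0.0, 0.6, 6.7]
1.07 [-0.0, 1.1, 8.0]
0.97 [-0.0, 1.8, 9.2]
0.87 [-0.0, 2.5, 10.3]
0.77 [-0.0, 3.4, 11.3]
0.67 [-0.0, 4.4, 12.3]
0.57 [-0.0, 5.4, 13.2]
0.47 [-0.0, 6.6, 13.9]
0.37 [-0.0, 7.8, 14.5]
0.27 [-0.0, 9.0, 15.0]
0.17 [-0.0, 10.4, 15.4]
0.07 [-0.0, 11.7, 15.7]
0 [0.0, 12.6, 15.7]
```

Request:
step_arm(
  moves=[
    [0,-0.1,1.4,0,0,0,0],
    [0,-0.2,2.7,0,0,0,0],
    [0,0,4.1,0,0,0,0],
    [0,0.2,5.4,0,0,0,0],
    [0,0.6,6.7,0,0,0,0],
    [0,1.1,8,0,0,0,0],
    [0,1.1,8,0,0,0,0],
  ],
)

```text
clock: 39.23
eef_pos: [0.6178, 0.184, 0.2184]
tool_rot: [0.486, -0.488, -0.513, 0.513]
force: [0.2, -13.8, 1.0]
opening: 0.0191
```

```bash
python3 - <<'E'
from h import *
s=manip.read_state();print(s["clock"],s["eef_pos"],s["opening"],s["force"],s["wrist_torque"])
print(s["tool_rot"])
E
```

```text
39.2333 [0.61776155 0.18395077 0.21839462] 0.019121715871529922 [  0.20053196 -13.78878637   1.01425962] [-2.52013026e+00 -1.06711678e-01 -1.49655468e-03]
[ 0.48580025 -0.48833842 -0.51258616  0.51261987]
```

Request:
step_arm(
  moves=[
    [-0.1,0.7,1.2,0,0,0,0],
    [-0.1,1.4,2.3,0,0,0,0],
    [-0.1,2.3,3.3,0,0,0,0],
    [-0.1,3.3,4.3,0,0,0,0],
    [-0.1,4.3,5.2,0,0,0,0],
    [-0.1,5.5,5.9,0,0,0,0],
    [-0.1,6.7,6.5,0,0,0,0],
    [-0.1,7.9,7,0,0,0,0],
    [-0.1,7.9,7,0,0,0,0],
  ],
)

```text
clock: 39.98
eef_pos: [0.5476, 0.1801, 0.1371]
tool_rot: [0.487, -0.487, -0.512, 0.514]
force: [-5.6, -9.4, 2.1]
opening: 0.0194
```

```bash
python3 - <<'E'
from h import *
s=manip.read_state();print(s["clock"],s["eef_pos"],s["opening"],s["force"],s["wrist_torque"])
d=manip.snapshot("scene")
def P(ph,x,z,y): c,s=np.cos(ph),np.sin(ph); return case(y,.1-x*s+z*c,.06+x*c+z*s)
m=blobs(d,(100,110,40),(125,255,255),100)
print([x for x in m[0] if 320<x[0][0]<430])
cnt=[c for c in cv2.findContours(m[1],0,2)[0] if cv2.contourArea(c)>300 and 330<c[:,0,0].mean()<420 and c[:,0,1].mean()<200]
for c in cnt: print(cv2.approxPolyDP(cv2.convexHull(c),2.5,True)[:,0].tolist())
for ph in (.1,.2,.3,.5): print(ph,[np.round(proj(d,P(ph,x,.04,y))).tolist() for x in(-.12,0) for y in (-.114,.114)])
E
```

```text
39.9833 [0.54764098 0.18006297 0.13713892] 0.01944056898583475 [-5.60505739 -9.43468417  2.09721597] [-1.59775518  0.92881112 -0.01184214]
[([359.8, 173.6], [326, 141, 69, 66, 2021]), ([426.0, 219.1], [409, 206, 40, 20, 215])]
[[371, 141], [394, 165], [350, 206], [326, 181]]
0.1 [[325.0, 179.0], [367.0, 144.0], [354.0, 200.0], [395.0, 163.0]]
0.2 [[327.0, 178.0], [369.0, 142.0], [355.0, 201.0], [395.0, 163.0]]
0.3 [[329.0, 177.0], [371.0, 141.0], [356.0, 202.0], [396.0, 164.0]]
0.5 [[333.0, 175.0], [375.0, 139.0], [357.0, 204.0], [398.0, 166.0]]
```

Request:
step_arm(
  moves=[
    [-0.1,1.4,0.4,0,0,0,0],
    [-0.1,2.6,0.6,0,0,0,0],
    [-0.1,3.5,0.6,0,0,0,0],
    [-0.1,3.7,0.6,0,0,0,0],
    [-0.1,3.7,0.6,0,0,0,0],
  ],
)

```text
clock: 40.45
eef_pos: [0.5417, 0.1796, 0.1007]
tool_rot: [0.487, -0.486, -0.512, 0.514]
force: [-13.2, -2.1, 1.6]
opening: 0.019
```

```bash
python3 - <<'E'
from h import *
s=manip.read_state();print(s["clock"],s["eef_pos"],s["opening"],s["force"],s["wrist_torque"])
d=manip.snapshot("scene")
m=blobs(d,(100,110,40),(125,255,255),100)
cnt=[c for c in cv2.findContours(m[1],0,2)[0] if cv2.contourArea(c)>300 and 330<c[:,0,0].mean()<420 and c[:,0,1].mean()<200]
for c in cnt: print(cv2.approxPolyDP(cv2.convexHull(c),2.5,True)[:,0].tolist())
def P(ph,x,z,y): c,s=np.cos(ph),np.sin(ph); return case(y,.1-x*s+z*c,.06+x*c+z*s)
for ph in (0,.1): print(ph,[np.round(proj(d,P(ph,x,z,y))).tolist() for x,z in((-.12,.04),(0,.04),(-.12,0)) for y in (-.114,.114)])
E
```

```text
40.45 [0.54168223 0.17964509 0.10070669] 0.01898947367981353 [-13.21183093  -2.10565327   1.63015154] [-0.38893271  2.19058944 -0.04101763]
[[366, 145], [392, 163], [389, 171], [350, 206], [325, 188], [325, 179]]
0 [[324.0, 181.0], [366.0, 146.0], [353.0, 200.0], [394.0, 162.0], [324.0, 189.0], [364.0, 154.0]]
0.1 [[325.0, 179.0], [367.0, 144.0], [354.0, 200.0], [395.0, 163.0], [324.0, 186.0], [365.0, 151.0]]
```

Request:
step_arm(
  moves=[
    [0,0.3,0.1,0,0,0,0],
    [0,0.6,0.1,0,0,0,0],
    [0,0.6,0.1,0,0,0,0],
  ],
)

```text
clock: 40.75
eef_pos: [0.5414, 0.1796, 0.0952]
tool_rot: [0.487, -0.487, -0.513, 0.513]
force: [-8.3, -2.6, 0.7]
opening: 0.0191
```

Request:
step_arm(
  moves=[
    [0,0.3,0,0,0,0,0],
    [0,0.5,0,0,0,0,0],
    [0,0.5,0,0,0,0,0],
  ],
)

```text
clock: 41.0
eef_pos: [0.5416, 0.1796, 0.0907]
tool_rot: [0.487, -0.487, -0.513, 0.513]
force: [-10.6, -3.0, 2.4]
opening: 0.019
```

Request:
step_arm(
  moves=[
    [0,0.3,0,0,0,0,0],
    [0,0.5,0,0,0,0,0],
    [0,0.5,0,0,0,0,0],
  ],
)

```text
clock: 41.25
eef_pos: [0.5431, 0.1798, 0.0882]
tool_rot: [-0.486, 0.488, 0.514, -0.512]
force: [-14.8, -7.8, 32.4]
opening: 0.0196
```

```bash
python3 - <<'E'
from h import *
s=manip.read_state();print(s["clock"],s["eef_pos"],s["opening"],s["force"],s["wrist_torque"])
d=manip.snapshot("scene")
m=blobs(d,(100,110,40),(125,255,255),100)
cnt=[c for c in cv2.findContours(m[1],0,2)[0] if cv2.contourArea(c)>300 and 330<c[:,0,0].mean()<420 and c[:,0,1].mean()<200]
for c in cnt: print(cv2.approxPolyDP(cv2.convexHull(c),2.5,True)[:,0].tolist())
for u in (328,332,336): print(u,np.where(m[1][:,u])[0][[0,-1]])
def P(ph,x,z,y): c,s=np.cos(ph),np.sin(ph); return case(y,.1-x*s+z*c,.06+x*c+z*s)
for ph in (0,.05,.1): print(ph,[np.round(proj(d,P(ph,x,z,y)),1).tolist() for x,z in((-.12,.04),(-.12,0)) for y in (-.114,.114)])
E
```

```text
41.25 [0.5431181  0.1798429  0.08819036] 0.019573966973825872 [-14.8364515   -7.76598451  32.40830881] [-1.35616074  2.74893819  0.04964002]
[[391, 162], [389, 171], [352, 206], [324, 189], [324, 181], [365, 146]]
328 [177 192]
332 [174 194]
336 [170 197]
0 [[324.2, 180.8], [365.7, 145.7], [323.7, 188.7], [364.4, 153.7]]
0.05 [[324.8, 179.9], [366.4, 144.8], [323.8, 187.6], [364.6, 152.5]]
0.1 [[325.5, 179.1], [367.1, 143.9], [324.0, 186.5], [364.9, 151.4]]
```

Request:
step_arm(
  moves=[
    [0,-0.2,0,0,0,0,0.4],
    [0,-0.2,0,0,0,0,0.45],
    [0,-0.2,0,0,0,0,0.45],
    [0,-0.2,0,0,0,0,0.45],
    [0,-4,0,0,0,0,0.45],
    [0,-8,0,0,0,0,0.45],
    [0,-12,0,0,0,0,0.45],
    [0,-14,3.5,0,0,0,0.45],
    [0,-14,3.5,0,0,0,0.45],
    [0,-14,3.5,0,0,0,0.7],
    [0,-14,3.5,0,0,0,0.7],
  ],
)

```text
clock: 42.22
eef_pos: [0.5069, 0.1778, 0.224]
tool_rot: [0.487, -0.487, -0.513, 0.513]
force: [-0.5, -0.9, -0.1]
opening: 0.0592
```

```bash
python3 - <<'E'
from h import *
import pickle
s=manip.read_state();print(s["clock"],s["eef_pos"],s["opening"],s["force"])
w=manip.snapshot("wrist");pickle.dump(w,open("w_h.pkl","wb"));sc=manip.snapshot("scene");pickle.dump(sc,open("s_h.pkl","wb"))
a=w["image"][60:260,220:420,::-1];b=sc["image"][130:210,300:380,::-1]
cv2.imwrite("pics/c5.png",np.hstack([cv2.resize(a,(400,400)),cv2.resize(b,(400,400),interpolation=cv2.INTER_CUBIC)]))
E
```

```text
42.2167 [0.50691294 0.17784631 0.22400425] 0.05917783192103326 [-0.48897191 -0.92515373 -0.05589315]
```

View pics/c5.png

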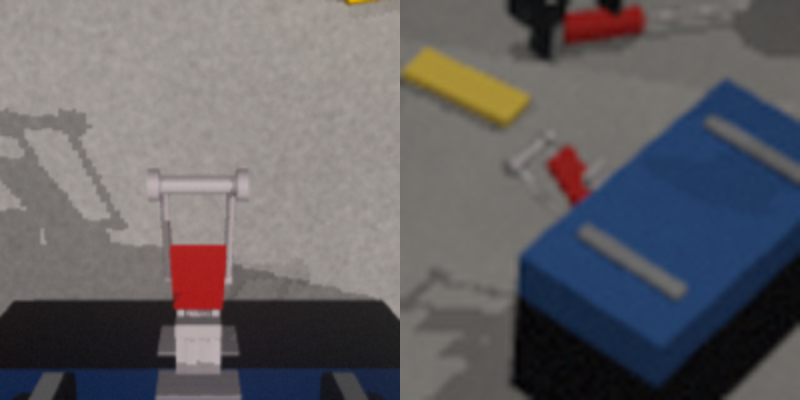

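```bash
python3 - <<'E'
from h import *
import pickle
w=pickle.load(open("w_h.pkl","rb"));sc=pickle.load(open("s_h.pkl","rb"))
p=tri([(w,318.5,153),(sc,326,160.2)]);print("bar tri",p,"resid",proj(w,p),proj(sc,p))
o,r=ray(w,318.5,153);print("by width",o+r*.264)
inv=lambda q:(np.array([[np.cos(CA),np.sin(CA)],[-np.sin(CA),np.cos(CA)]])@(np.array(q)[:2]-CC),q[2])
print("case frame",inv(p),inv(o+r*.264))
# constraint: distance from hook hinge 60; lever angle from tip px
def lev(th,L): a=np.radians(38)+th; return case(0,.069-L*np.cos(a),-.076-L*np.sin(a))
for th in (1.4,1.5,1.6,1.7,1.8,1.9):
    h=np.array(lev(th,.018));t=lev(th,.058)
    # bar on wrist ray at 60mm
    oo=o-h; A=r@r;B=2*oo@r;C=oo@oo-.0036; D_=B*B-4*A*C
    sol=[np.round(o+r*((-B+k*np.sqrt(D_))/2/A),4).tolist() for k in(-1,1)] if D_>0 else None
    print(th,"tip",np.round(t,4),"px",proj(w,t).round(1),sol,"hinge-bar tri",np.linalg.norm(h-p))
print("seen tip v",60+245/2, "bar width",)
print("keeper seat px",proj(w,case(0,.114,-.078)))
E
```

```text
bar tri [0.47241381 0.17595878 0.09431265] resid [317.99489116 152.4597023 ] [326.17828771 160.18467612]
by width [0.47162508 0.17635949 0.10277546]
case frame (array([-0.14433574, -0.00098863]), np.float64(0.0943126453877066)) (array([-0.14510242, -0.00054719]), np.float64(0.102775460789165))
1.4 tip [0.4896 0.1778 0.0964] px [319.1 172.3] [[0.4714, 0.1763, 0.1046], [0.4814, 0.1769, 0.0362]] hinge-bar tri 0.05510782006005436
1.5 tip [0.4926 0.178  0.1014] px [319.2 176.9] [[0.4714, 0.1763, 0.1044], [0.4809, 0.1768, 0.0392]] hinge-bar tri 0.05554998040217976
1.6 tip [0.496  0.1782 0.106 ] px [319.2 182. ] [[0.4715, 0.1764, 0.1036], [0.4804, 0.1768, 0.0425]] hinge-bar tri 0.056215695095937844
1.7 tip [0.4999 0.1784 0.1103] px [319.2 187.7] [[0.4717, 0.1764, 0.1023], [0.4799, 0.1768, 0.046]] hinge-bar tri 0.05709063468192288
1.8 tip [0.5043 0.1786 0.1142] px [319.2 193.8] [[0.472, 0.1764, 0.1003], [0.4793, 0.1768, 0.05]] hinge-bar tri 0.058156842816692644
1.9 tip [0.5089 0.1789 0.1176] px [319.2 200.3] [[0.4724, 0.1764, 0.0975], [0.4787, 0.1767, 0.0545]] hinge-bar tri 0.059393686658110185
seen tip v 182.5 bar width
keeper seat px [319.2032666 231.6335205]
```

```bash
python3 - <<'E'
from h import *
b=CA+np.pi/2
s=manip.read_state();print(s["eef_pos"])
p=case(0,.13,-.1435);p[1]=.1765;q=list(p);q[2]=.081
print(p);move((p,b),(q,b))
E
```

```text
[0.50678004 0.17766456 0.22312449]
[np.float64(0.4731966617627187), 0.1765, 0.13]
[0.06, 9.32, 3.34] [-0.002, -0.0, -0.001]
[0.07, 14.22, 3.34] [-0.002, -0.0, -0.001]
```

Request:
step_arm(
  moves=[
    [0.1,0,3.3,0,0,0,0.7],
    [0.1,4,3.3,0,0,0,0.7],
    [0.1,8,3.3,0,0,0,0.7],
    [0.1,11,3.3,0,0,0,0.7],
    [0.1,14.2,3.3,0,0,0,0.7],
    [0.1,14.2,3.3,0,0,0,0.7],
    [0.1,14.2,3.3,0,0,0,0.7],
    [0.1,14.2,3.3,0,0,0,0.7],
  ],
)

```text
clock: 42.98
eef_pos: [0.4744, 0.1773, 0.0835]
tool_rot: [-0.487, 0.487, 0.513, -0.513]
force: [0.7, 0.8, 1.1]
opening: 0.0598
```

```bash
python3 - <<'E'
from h import *
s=manip.read_state();print(s["clock"],s["eef_pos"],s["opening"],s["force"])
w=manip.snapshot("wrist");p=s["eef_pos"]
print("bar expected at",proj(w,p+[0,0,.012]),proj(w,p+[0,.022,.012]))
g=cv2.GaussianBlur(w["image"],(3,3),0).mean(2)
for v in range(195,290,8): 
    e=np.diff(g[v,240:400]);print(v,[(i+240,int(e[i])) for i in range(2,157) if abs(e[i])>18 and abs(e[i])==max(abs(e[i-2:i+3]))])
e=np.diff(g[150:330,318]);print("col318",[(i+150,int(e[i])) for i in range(2,177) if abs(e[i])>10 and abs(e[i])==max(abs(e[i-2:i+3]))])
b,_=blobs(w,(0,150,60),(7,255,255),60);print([x for x in b if 270<x[0][0]<370])
E
```

```text
42.9833 [0.4744358  0.17725483 0.08346921] 0.05984574652955847 [0.72095475 0.77977255 1.12425294]
bar expected at [317.84580078 269.47621493] [364.41204471 271.58397857]
195 []
203 []
211 []
219 []
227 []
235 []
243 []
251 [(257, 29), (282, 27), (349, -22), (380, -34)]
259 [(257, 47), (379, -36)]
267 [(258, 29), (379, -34)]
275 [(258, 35), (378, -35)]
283 [(258, 29), (290, -19), (348, -21), (379, -30)]
col318 [(252, -19), (299, -29), (309, 21)]
[([316.2, 335.0], [290, 323, 53, 26, 1254])]
```

Request:
step_arm(
  moves=[
    [0,0.1,0,0,0,0,0.4],
    [0,0.1,0,0,0,0,0.3],
    [0,0.1,0,0,0,0,0.3],
    [0,0.1,0,0,0,0,0.3],
    [0,0.1,0,0,0,0,0.3],
    [0,0.1,0,0,0,0,0.3],
  ],
  force=30,
)

```text
clock: 43.53
eef_pos: [0.4741, 0.177, 0.0816]
tool_rot: [-0.487, 0.487, 0.513, -0.513]
force: [1.5, -4.1, 2.5]
opening: 0.0428
```

```bash
python3 - <<'E'
from h import *
s=manip.read_state();print(s["clock"],s["eef_pos"],s["opening"],s["force"])
w=manip.snapshot("wrist");h=cv2.cvtColor(w["image"],cv2.COLOR_RGB2HSV)
print([(v,w["image"][v,318].tolist()) for v in range(240,330,5)])
print([(u,w["image"][268,u].tolist()) for u in range(255,385,6)])
E
```

```text
43.5333 [0.47405431 0.1770189  0.08160394] 0.04284643066711536 [ 1.45598946 -4.12298086  2.54247961]
[(240, [129, 123, 121]), (245, [129, 122, 120]), (250, [131, 127, 124]), (255, [98, 90, 91]), (260, [122, 114, 118]), (265, [114, 105, 105]), (270, [131, 125, 122]), (275, [94, 92, 89]), (280, [85, 82, 80]), (285, [98, 93, 91]), (290, [94, 89, 88]), (295, [91, 89, 86]), (300, [92, 87, 85]), (305, [17, 15, 16]), (310, [18, 15, 14]), (315, [72, 66, 67]), (320, [62, 55, 57]), (325, [117, 2, 0])]
[(255, [66, 67, 66]), (261, [62, 60, 59]), (267, [21, 20, 21]), (273, [91, 85, 85]), (279, [102, 95, 97]), (285, [86, 79, 79]), (291, [89, 81, 84]), (297, [90, 83, 83]), (303, [98, 91, 92]), (309, [95, 87, 88]), (315, [96, 91, 90]), (321, [93, 87, 88]), (327, [97, 91, 90]), (333, [94, 87, 88]), (339, [95, 88, 88]), (345, [91, 84, 84]), (351, [85, 79, 80]), (357, [110, 102, 104]), (363, [114, 103, 104]), (369, [29, 27, 27]), (375, [34, 32, 31]), (381, [70, 68, 67])]
```

Request:
step_arm(
  moves=[
    [0,-0.9,-1,0,0,0,0.3],
    [0,-1.7,-2,0,0,0,0.3],
    [0,-2.3,-2.6,0,0,0,0.3],
    [0,-2.8,-3.3,0,0,0,0.3],
    [0,-3.3,-4.4,0,0,0,0.3],
    [0,-3.3,-4.4,0,0,0,0.3],
  ],
)

```text
clock: 44.08
eef_pos: [0.5187, 0.1792, 0.1145]
tool_rot: [0.487, -0.487, -0.513, 0.513]
force: [-0.3, -5.3, -2.0]
opening: 0.0432
```

```bash
cat > st.py <<'E'
from h import *
s=manip.read_state();p=s["eef_pos"];Q=np.array([[np.cos(CA),np.sin(CA)],[-np.sin(CA),np.cos(CA)]])
print(s["clock"],"world",np.round(p,4),"case xy",np.round(Q@(p[:2]-CC),4),"op",round(s["opening"],4),"F",np.round(s["force"],1),"T",np.round(s["wrist_torque"],2))
w=manip.snapshot("wrist");b,_=blobs(w,(0,150,50),(7,255,255),60);print("red",[x for x in b if 250<x[0][0]<390])
sc=manip.snapshot("scene");b,_=blobs(sc,(0,150,50),(7,255,255),8);print("scene red",[x for x in b if 310<x[0][0]<350 and 140<x[0][1]<200])
E
python3 st.py
```

```text
44.0833 world [0.5187 0.1792 0.1145] case xy [-0.098  -0.0002] op 0.0432 F [-0.3 -5.3 -2. ] T [-1.05  0.25  0.03]
red [([317.2, 230.6], [294, 216, 48, 31, 1392])]
scene red [([334.9, 166.1], [334, 162, 3, 8, 15])]
```

Request:
step_arm(
  moves=[
    [0,-0.2,-0.8,0,0,0,0.3],
    [0,-0.2,-1.6,0,0,0,0.3],
    [0,-0.2,-2.4,0,0,0,0.3],
    [0,-0.2,-2.4,0,0,0,0.3],
    [0,-0.2,-2.4,0,0,0,0.3],
  ],
)

```text
clock: 44.6
eef_pos: [0.5412, 0.1804, 0.1158]
tool_rot: [0.487, -0.487, -0.513, 0.513]
force: [-0.9, -4.7, -3.1]
opening: 0.043
```

```bash
python3 st.py
```

```text
44.6 world [0.5412 0.1804 0.1158] case xy [-0.0754 -0.0001] op 0.043 F [-0.9 -4.7 -3.1] T [-1.01  0.11  0.04]
red [([317.0, 198.8], [292, 177, 50, 46, 2036])]
scene red [([332.6, 164.8], [331, 162, 4, 7, 12])]
```

Request:
step_arm(
  moves=[
    [0,0.4,0,0,0,0,0.3],
    [0,0.8,0,0,0,0,0.3],
    [0,1.1,0,0,0,0,0.3],
    [0,1.1,0,0,0,0,0.3],
  ],
)

```text
clock: 45.03
eef_pos: [0.5442, 0.1808, 0.1074]
tool_rot: [-0.485, 0.488, 0.515, -0.511]
force: [10.5, -8.4, 10.1]
opening: 0.0434
```

```bash
python3 st.py
```

```text
45.0333 world [0.5442 0.1808 0.1074] case xy [-0.0724  0.    ] op 0.0434 F [10.5 -8.4 10.1] T [-1.65 -2.19  0.09]
red [([316.7, 171.7], [294, 133, 46, 81, 3489])]
scene red [([331.0, 166.2], [327, 163, 8, 8, 40])]
```

Request:
step_arm(
  moves=[
    [0,-0.3,-0.2,0,0,0,0.3],
    [0,-0.3,-0.4,0,0,0,0.3],
    [0,-0.3,-0.4,0,0,0,0.3],
  ],
)

```text
clock: 45.38
eef_pos: [0.5453, 0.1807, 0.1083]
tool_rot: [0.487, -0.487, -0.513, 0.513]
force: [0.1, -6.3, -2.9]
opening: 0.0428
```

```bash
python3 st.py; python3 - <<'E'
from h import *
w=manip.snapshot("wrist");s=manip.read_state();cv2.imwrite("pics/raw_w.png",w["image"][:,:,::-1])
print("bar expected",proj(w,s["eef_pos"]+[-.002,0,.011]))
print([(v,w["image"][v,318].tolist()) for v in range(150,330,5)])
print("seat",proj(w,case(0,.114,-.078)),"lip top out/in",proj(w,case(0,.116,-.088)),proj(w,case(0,.116,-.082)),"lid edge",proj(w,case(0,.14,-.06)))
E
```

```text
45.3833 world [0.5453 0.1807 0.1083] case xy [-0.0713 -0.0001] op 0.0428 F [ 0.1 -6.3 -2.9] T [-1.09  0.    0.08]
red [([317.0, 171.6], [294, 134, 47, 79, 3439])]
scene red [([331.0, 166.0], [327, 162, 8, 9, 44])]
bar expected [318.03108164 264.70096717]
[(150, [230, 39, 35]), (155, [231, 39, 33]), (160, [231, 39, 35]), (165, [231, 34, 31]), (170, [230, 32, 28]), (175, [230, 31, 27]), (180, [230, 33, 28]), (185, [231, 33, 26]), (190, [230, 32, 28]), (195, [230, 30, 25]), (200, [229, 29, 25]), (205, [230, 29, 28]), (210, [180, 30, 27]), (215, [183, 168, 171]), (220, [175, 159, 162]), (225, [163, 148, 151]), (230, [119, 106, 105]), (235, [172, 159, 157]), (240, [172, 159, 160]), (245, [149, 138, 139]), (250, [161, 148, 149]), (255, [179, 166, 170]), (260, [148, 137, 140]), (265, [170, 158, 160]), (270, [169, 156, 159]), (275, [171, 160, 162]), (280, [110, 101, 104]), (285, [108, 100, 104]), (290, [109, 101, 108]), (295, [113, 104, 108]), (300, [112, 104, 106]), (305, [101, 100, 120]), (310, [26, 48, 89]), (315, [24, 40, 78]), (320, [34, 82, 165]), (325, [32, 83, 167])]
seat [318.01069038 250.62085531] lip top out/in [317.96909658 233.10558248] [317.98999838 244.82695454] lid edge [317.97592919 317.09891661]
```

Request:
step_arm(
  moves=[
    [0,0.2,0,0,0,0,0.3],
    [0,0.4,0,0,0,0,0.3],
    [0,0.4,0,0,0,0,0.3],
  ],
)

```text
clock: 45.78
eef_pos: [0.5458, 0.1808, 0.1068]
tool_rot: [-0.486, 0.487, 0.514, -0.512]
force: [-11.0, -9.5, 30.3]
opening: 0.0429
```

```bash
python3 st.py
```

```text
45.7833 world [0.5458 0.1808 0.1068] case xy [-0.0708  0.    ] op 0.0429 F [-11.   -9.5  30.3] T [-2.    2.13  0.27]
red [([316.8, 169.1], [294, 130, 46, 82, 3528])]
scene red [([330.9, 166.2], [327, 162, 8, 9, 42])]
```

```bash
python3 - <<'E'
from h import *
w=manip.snapshot("wrist");sc=manip.snapshot("scene")
def lev(th,L,y=0,off=0): a=np.radians(38)+th; return case(y,.069-L*np.cos(a),-.076-L*np.sin(a))
for th in (1.0,1.1,1.2,1.3,1.4,1.6,1.8): print(th,proj(w,lev(th,.058)).round(1),"w",(proj(w,lev(th,.058,.012))-proj(w,lev(th,.058,-.012)))[0].round(1),"scene",proj(sc,lev(th,.058)).round(1))
m=blobs(w,(0,150,50),(7,255,255),60)[1]
for v in range(128,216,8):
    k=np.where(m[v,280:360])[0]; print(v,(k.min()+280,k.max()+280) if len(k) else None,end=" ")
E
```

```text
1.0 [317.7 126. ] w 43.8 scene [328.3 165.3]
1.1 [317.7 128.3] w 45.2 scene [328.6 164.3]
1.2 [317.7 131.9] w 46.6 scene [329.  163.4]
1.3 [317.7 136.8] w 48.0 scene [329.5 162.6]
1.4 [317.7 143. ] w 49.3 scene [330.1 162. ]
1.6 [317.6 159.6] w 51.8 scene [331.6 161. ]
1.8 [317.6 181.1] w 53.8 scene [333.5 160.5]
128 None 136 (np.int64(294), np.int64(339)) 144 (np.int64(294), np.int64(339)) 152 (np.int64(295), np.int64(339)) 160 (np.int64(295), np.int64(338)) 168 (np.int64(296), np.int64(338)) 176 (np.int64(296), np.int64(338)) 184 (np.int64(296), np.int64(338)) 192 (np.int64(296), np.int64(337)) 200 (np.int64(297), np.int64(337)) 208 (np.int64(297), np.int64(337))
```

Request:
step_arm(
  moves=[
    [0,-0.2,0,0,0,0,0.6],
    [0,-0.2,0,0,0,0,0.7],
    [0,-0.2,0,0,0,0,0.7],
    [0,-0.2,0,0,0,0,0.7],
    [0,-0.2,0,0,0,0,0.7],
    [0,-3,0,0,0,0,0.7],
    [0,-6,0,0,0,0,0.7],
    [0,-9,0,0,0,0,0.7],
    [0,-9,0,0,0,0,0.7],
  ],
)

```text
clock: 46.73
eef_pos: [0.5477, 0.1816, 0.1997]
tool_rot: [-0.486, 0.488, 0.515, -0.511]
force: [1.4, -0.1, 0.5]
opening: 0.0603
```

```bash
python3 st.py; python3 - <<'E'
from h import *
w=manip.snapshot("wrist");sc=manip.snapshot("scene")
def lev(th,L,y=0): a=np.radians(38)+th; return case(y,.069-L*np.cos(a),-.076-L*np.sin(a))
for th in (1.0,1.1,1.2,1.3,1.4,1.6): print(th,proj(w,lev(th,.058)).round(1))
a=w["image"][100:340,200:440,::-1];b=sc["image"][130:210,300:380,::-1]
cv2.imwrite("pics/c6.png",np.hstack([cv2.resize(a,(400,400)),cv2.resize(b,(400,400),interpolation=cv2.INTER_CUBIC)]))
Rt=down(CA+np.pi/2)*R.from_rotvec([-.5,0,0]);print(Rt.as_matrix()[:,1])
move((case(0,.20,-.14),Rt),(case(0,.12,-.128),Rt),(case(0,.095,-.12),Rt))
A=(case(0,.12,-.128),Rt);A=(np.array(A[0]),A[1])
move(*[(case(0,z,x),Rt) for x,z in((-.1186,.0871),(-.122,.0737),(-.1213,.0599),(-.1167,.0468),(-.1082,.0359))],start=A)
E
```

```text
46.7333 world [0.5477 0.1816 0.1997] case xy [-0.0689  0.0007] op 0.0603 F [ 1.4 -0.1  0.5] T [0.02 0.02 0.  ]
red [([316.4, 145.1], [302, 118, 30, 56, 1597])]
scene red [([330.9, 166.1], [327, 162, 8, 9, 43])]
1.0 [317.5 118.4]
1.1 [317.5 119.8]
1.2 [317.5 121.9]
1.3 [317.5 124.9]
1.4 [317.5 128.7]
1.6 [317.4 138.7]
[ 0.4787685   0.02509119 -0.87758256]
[-0.0, -0.66, 6.87] [-0.501, -0.0, -0.0]
[-0.0, 7.34, 5.66] [-0.501, -0.0, -0.0]
[0.0, 9.83, 4.85] [-0.501, -0.0, -0.0]
[0.0, 3.34, 0.75] [0.0, 0.0, 0.0]
[0.0, 4.35, 1.69] [0.0, 0.0, 0.0]
[0.0, 5.6, 2.29] [0.0, 0.0, 0.0]
[0.0, 6.97, 2.52] [0.0, 0.0, 0.0]
[0.0, 8.33, 2.29] [0.0, 0.0, 0.0]
```

View pics/c6.png

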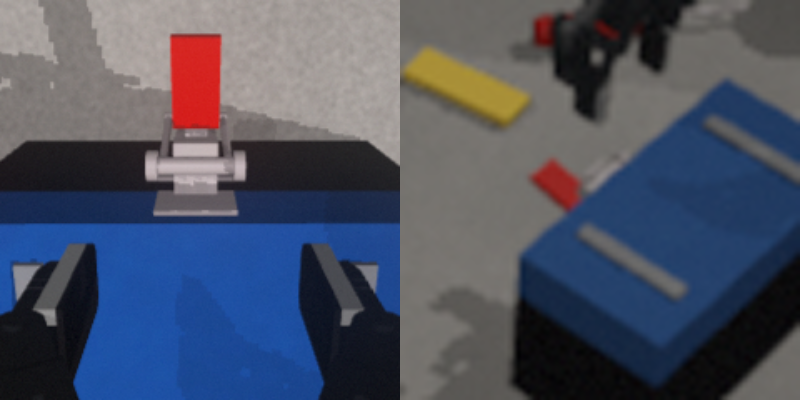

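Request:
step_arm(
  moves=[
    [0,-0.7,6.9,-0.5,0,0,0],
    [0,-0.7,6.9,-0.5,0,0,0],
    [0,-0.7,6.9,-0.5,0,0,0],
    [0,-0.7,6.9,-0.5,0,0,0],
    [0,-0.7,6.9,-0.5,0,0,0],
    [0,-0.7,6.9,-0.5,0,0,0],
    [0,3.3,6.3,-0.5,0,0,0],
    [0,7.3,5.7,-0.5,0,0,0],
    [0,7.3,5.7,-0.5,0,0,0],
    [0,7.3,5.7,-0.5,0,0,0],
    [0,7.3,5.7,-0.5,0,0,0],
  ],
)

```text
clock: 47.85
eef_pos: [0.4888, 0.1779, 0.1223]
tool_rot: [-0.351, 0.592, 0.624, -0.37]
force: [0.3, 0.5, 1.4]
opening: -0.0001
```

```bash
python3 st.py; python3 - <<'E'
from h import *
Rt=down(CA+np.pi/2)*R.from_rotvec([-.5,0,0])
move(*[(case(0,z,x),Rt) for x,z in((-.1186,.0871),(-.122,.0737),(-.1213,.0599),(-.1167,.0468),(-.1082,.0359))])
E
```

```text
47.85 world [0.4888 0.1779 0.1223] case xy [-1.278e-01  1.000e-04] op -0.0001 F [0.3 0.5 1.4] T [-0.03  0.43  0.03]
red [([317.0, 213.1], [296, 193, 43, 43, 1653])]
scene red [([331.0, 166.1], [327, 162, 9, 9, 44])]
[-0.05, 3.59, 1.02] [0.002, -0.001, 0.001]
[-0.06, 4.6, 1.96] [0.002, -0.001, 0.001]
[-0.06, 5.84, 2.57] [0.002, -0.001, 0.001]
[-0.06, 7.21, 2.79] [0.002, -0.001, 0.001]
[-0.06, 8.57, 2.57] [0.002, -0.001, 0.001]
```

Request:
step_arm(
  moves=[
    [0,2,0.5,0,0,0,0],
    [0,3.6,1,0,0,0,0],
    [0,4.1,1.5,0,0,0,0],
    [0,4.6,2,0,0,0,0],
    [0,5.2,2.3,0,0,0,0],
    [0,5.8,2.5,0,0,0,0],
    [0,5.8,2.5,0,0,0,0],
  ],
)

```text
clock: 48.53
eef_pos: [0.4943, 0.1781, 0.0578]
tool_rot: [-0.351, 0.592, 0.624, -0.37]
force: [-0.0, -0.6, -0.1]
opening: 0.0001
```

```bash
python3 st.py
```

```text
48.5333 world [0.4943 0.1781 0.0578] case xy [-0.1224  0.    ] op 0.0001 F [-0.  -0.6 -0.1] T [-0.06  0.42  0.02]
red [([316.1, 240.5], [293, 233, 49, 20, 580])]
scene red [([329.9, 171.3], [327, 170, 7, 4, 15])]
```

Request:
step_arm(
  moves=[
    [0,0.7,0.1,0,0,0,0],
    [0,1.4,0.2,0,0,0,0],
    [0,2.1,0.1,0,0,0,0],
    [0,2.5,0,0,0,0,0],
    [0,2.5,0,0,0,0,0],
  ],
)

```text
clock: 49.05
eef_pos: [0.5066, 0.1786, 0.0354]
tool_rot: [-0.351, 0.592, 0.623, -0.371]
force: [0.1, -0.2, 0.3]
opening: 0.0002
```

```bash
python3 st.py
```

```text
49.05 world [0.5066 0.1786 0.0354] case xy [-1.1e-01 -1.0e-04] op 0.0002 F [ 0.1 -0.2  0.3] T [0.   0.49 0.  ]
red [([316.5, 242.2], [294, 237, 47, 15, 393]), ([318.8, 329.2], [314, 326, 10, 7, 60])]
scene red []
```

Request:
step_arm(
  moves=[
    [0,-3,1,0,0,0,0],
    [0,-7,2,0,0,0,0],
    [0,-11,3,0,0,0,0],
    [0,-15,3,0,0,0,0],
    [0,-18,3,0.25,0,0,0],
    [0,-18,3,0.5,0,0,0],
    [0,-18,3,0.5,0,0,0],
    [0,-18,3,0.5,0,0,0],
    [0,-18,3,0.5,0,0,0],
  ],
)

```text
clock: 49.9
eef_pos: [0.3954, 0.1732, 0.181]
tool_rot: [0.489, -0.485, -0.512, 0.514]
force: [-0.3, 1.2, -0.9]
opening: -0.0002
```

```bash
python3 st.py; python3 - <<'E'
from h import *
w=manip.snapshot("wrist");sc=manip.snapshot("scene");t=manip.snapshot("top")
def lev(th,L,y=0): a=np.radians(38)+th; return case(y,.069-L*np.cos(a),-.076-L*np.sin(a))
for th in (0,.1,.2,.4,.6,.8): print(th,"tip",proj(w,lev(th,.058)).round(1),"20mm",proj(w,lev(th,.02)).round(1))
m=blobs(w,(0,150,40),(7,255,255),30)[1];k=np.where(m[:,318])[0];print("red rows at 318",k.min() if len(k) else None,k.max() if len(k) else None)
print("bar seat",proj(w,case(0,.114,-.078)),"lip",proj(w,case(0,.116,-.085)))
v0=int(proj(w,case(0,.114,-.078))[1]);print([(v,int(w["image"][v,318].mean())) for v in range(v0-24,v0+26,3)])
for u in (296,299,337,340): print(u,[(v,int(w["image"][v,u].mean())) for v in range(v0-24,v0+26,4)])
mb=blobs(sc,(100,110,40),(125,255,255),100)[1]
cnt=[c for c in cv2.findContours(mb,0,2)[0] if cv2.contourArea(c)>300 and 330<c[:,0,0].mean()<420 and c[:,0,1].mean()<200]
for c in cnt: print("lid",cv2.approxPolyDP(cv2.convexHull(c),2.5,True)[:,0].tolist())
cv2.imwrite("pics/fin.png",w["image"][:,:,::-1])
E
```

```text
49.9 world [0.3954 0.1732 0.181 ] case xy [-0.2213  0.0003] op -0.0002 F [-0.3  1.2 -0.9] T [-0.01 -0.01 -0.02]
red []
scene red []
0 tip [318.6 282. ] 20mm [318.7 318.1]
0.1 tip [318.6 280.3] 20mm [318.7 317.7]
0.2 tip [318.6 279.1] 20mm [318.7 317.5]
0.4 tip [318.6 278.3] 20mm [318.7 317.6]
0.6 tip [318.6 279.9] 20mm [318.7 318.7]
0.8 tip [318.6 284. ] 20mm [318.7 320.6]
red rows at 318 326 329
bar seat [318.72417748 375.52304959] lip [318.7043863  370.79921837]
[(351, 58), (354, 52), (357, 10), (360, 12), (363, 13), (366, 10), (369, 10), (372, 13), (375, 10), (378, 3), (381, 10), (384, 11), (387, 6), (390, 6), (393, 11), (396, 8), (399, 9)]
296 [(351, 9), (355, 7), (359, 7), (363, 7), (367, 7), (371, 3), (375, 6), (379, 8), (383, 7), (387, 8), (391, 10), (395, 10), (399, 12)]
299 [(351, 5), (355, 12), (359, 8), (363, 8), (367, 11), (371, 10), (375, 8), (379, 6), (383, 11), (387, 5), (391, 9), (395, 8), (399, 11)]
337 [(351, 10), (355, 12), (359, 7), (363, 10), (367, 7), (371, 9), (375, 8), (379, 11), (383, 11), (387, 7), (391, 4), (395, 9), (399, 7)]
340 [(351, 7), (355, 6), (359, 9), (363, 8), (367, 6), (371, 9), (375, 9), (379, 8), (383, 15), (387, 10), (391, 6), (395, 7), (399, 4)]
lid [[391, 162], [389, 171], [352, 206], [324, 189], [324, 181], [365, 146]]
```

Request:
step_arm(
  moves=[
    [0,-4,0,0,0,0,0.3],
    [0,-6,-3,0,0,0,0.3],
    [0,-6,-7,0,0,0,0.3],
    [0,-6,-11,0,0,0,0.3],
    [0,-6,-13,0,0,0,0.3],
    [0,-6,-13,0,0,0,0.3],
    [0,-6,-13,0,0,0,0.3],
  ],
)

```text
clock: 50.73
eef_pos: [0.5236, 0.1798, 0.2401]
tool_rot: [-0.486, 0.487, 0.513, -0.513]
force: [-0.2, -0.4, 0.1]
opening: 0.0258
```

```bash
python3 st.py; cat > fin.py <<'E'
from h import *
w=manip.snapshot("wrist")
def lev(th,L,y=0,n=.003): a=np.radians(38)+th; return case(y,.069-L*np.cos(a)+n*np.sin(a),-.076-L*np.sin(a)-n*np.cos(a))
for th in (0,.1,.2,.4,.6,.8,1.2): print(th,"tip",proj(w,lev(th,.058)).round(1),"w",(proj(w,lev(th,.058,.012))-proj(w,lev(th,.058,-.012)))[0].round(1))
h=cv2.cvtColor(w["image"],cv2.COLOR_RGB2HSV);m=cv2.inRange(h,np.array((0,130,25)),np.array((8,255,255)));m[:,:280]=0;m[:,360:]=0
ys,xs=np.where(m);print("red rows",ys.min(),ys.max());
for v in range(ys.min(),ys.max()+1,4): k=np.where(m[v])[0];print(v,(k.min(),k.max()) if len(k) else None,end=" ")
print("\nseat",proj(w,case(0,.114,-.078)),"lip in/out top",proj(w,case(0,.116,-.082)),proj(w,case(0,.116,-.088)),"disc ends",proj(w,case(.022,.114,-.078)),proj(w,case(-.022,.114,-.078)))
g=w["image"].mean(2);v0=int(proj(w,case(0,.114,-.078))[1]);u1=int(proj(w,case(.019,.114,-.078))[0]);u2=int(proj(w,case(-.019,.114,-.078))[0])
for u in(u2,u1): print("disc col",u,[(v,int(g[v,u])) for v in range(v0-24,v0+24,2)])
E
python3 fin.py
```

```text
50.7333 world [0.5236 0.1798 0.2401] case xy [-0.093   0.0002] op 0.0258 F [-0.2 -0.4  0.1] T [ 0.03 -0.04 -0.02]
red [([317.6, 171.8], [307, 154, 22, 36, 740])]
scene red []
0 tip [318. 154.] w 20.9
0.1 tip [318.  150.9] w 21.2
0.2 tip [318. 148.] w 21.5
0.4 tip [317.9 143.6] w 22.2
0.6 tip [317.9 140.9] w 23.0
0.8 tip [317.9 140.3] w 23.8
1.2 tip [317.9 146.5] w 25.5
red rows 155 190
155 (np.int64(308), np.int64(327)) 159 (np.int64(308), np.int64(328)) 163 (np.int64(308), np.int64(328)) 167 (np.int64(307), np.int64(328)) 171 (np.int64(307), np.int64(328)) 175 (np.int64(307), np.int64(328)) 179 (np.int64(307), np.int64(328)) 183 (np.int64(307), np.int64(328)) 187 (np.int64(307), np.int64(328)) 
seat [317.86463475 208.29925109] lip in/out top [317.85588962 204.79102845] [317.84865254 198.4112647 ] disc ends [342.01653141 208.28662873] [293.70996115 208.3118749 ]
disc col 297 [(184, 112), (186, 113), (188, 116), (190, 110), (192, 113), (194, 56), (196, 31), (198, 32), (200, 30), (202, 104), (204, 130), (206, 153), (208, 176), (210, 177), (212, 170), (214, 151), (216, 81), (218, 27), (220, 29), (222, 43), (224, 49), (226, 47), (228, 52), (230, 65)]
disc col 338 [(184, 98), (186, 96), (188, 96), (190, 96), (192, 98), (194, 49), (196, 31), (198, 32), (200, 32), (202, 106), (204, 135), (206, 150), (208, 176), (210, 177), (212, 170), (214, 152), (216, 82), (218, 30), (220, 30), (222, 45), (224, 48), (226, 49), (228, 50), (230, 58)]
```

```bash
python3 -c "
from cell import manip
print(manip.read_state()['force']); print(manip.job_done())"
```

```text
[-0.50394897  0.38383893 -0.55129614]
the job is handed in; nothing more can be done
None
```

The case is packed and latched, and I handed the job in at about 51 s. All four panels are in slots of their own and the gauge is in the end pocket. The lid is shut, the hook's crossbar is behind the keeper's lip, and the red lever is pressed down past centre.

**Last checks:**
- **Lever:** its tip was at image row 154.5, and a fully pressed lever should show at 154.
- **Crossbar:** its discs were centred about 1 px from the keeper seat.
- **Lid:** its outline matched the shut position within about 1 px.
- **Tool force:** about 1 N or less, with the gripper clear of everything.

**What went wrong:** on its first insertion the yellow panel caught on the case and tilted about 25° in the grip. I set it down on free table, gripped it again and placed it cleanly. The red, blue and green panels and the gauge went in first time, though I had to re-grip green once in the rack. The first lowering of the crossbar also touched the lip, so I moved it about 3 mm inward and it seated.

**Not re-checked:** I last saw the panels and gauge upright just before closing the lid, and could not see them afterwards. I did not measure the bystanders at the end, but I saw no contact with them.

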